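# Raise the grinding hood's sash to its height marker

### The job

Open the grinding hood on the counter for work: with your fingertips beneath the lip along the bottom of its clear counterweighted sash, push the sash up smoothly until the lip is level with the arrow-shaped height marker on the side post, leave it standing there and take the hand clear. Only push, do not pinch the lip or fling the sash up, and leave the small things standing in front of the hood where they are.

Things in the scene. Friction and masses are not known exactly. Their poses are not given: they have to be found in the camera images.
- hood: fixed bench hood, 420 wide (y) x 250 deep x 510 high, clear walls round a drill grinder, grey plinth 110 high; origin on the counter (z=0) under the middle of the plinth's front face; x points level into the hood (sash side faces -x, to the robot), z up. Side posts at y +-170..210, 480 high, stand 20 out of that face. Below the lip it is open down to the counter, back to the plinth face (x=0)
- sash (a joint): height of the sliding sash, m: 0 down, 0.18 fully up, straight up. Counterweights in the posts balance it: it stays where left; 2 to 5 N upward moves it, with little coasting. It is a clear pane 340 wide, 180 high in aluminium rails, its front face 14 in front of the plinth face (hood x = -0.014)
- lip (a point): middle of the front edge of the sash's lip, at half its thickness. The lip is a level bar along the sash's bottom edge, 300 long (hood y), 10 thick, standing 37 out of the sash's front face: front edge at hood x = -0.051; underside 5 below this point. 110 above the counter with the sash down; rises with the sash
- ledge: upper 6 mm of the lip: bare aluminium ledge, fixed to the sash
- strip: lower 4 mm of the lip: black rubber strip 300 long under the ledge, 2 further out in front, fixed to the sash; its underside is the face to push on. Origin on its underside, mid-length, 42 behind the lip's front edge
- marker: small black arrow-shaped marker with a steel thumbscrew, clipped to the front of the left side post (hood y = +0.19), 10 high, its point towards the lip; origin at mid-height of the arrow, on the post's front face. The lip is level with it when lip is at the height of this origin
- carton: bystander: cardboard carton 60 x 80 x 45 high, loose; origin under its centre
- drill_stand: bystander: steel block 40 x 80 with five upright drill bits, 78 high, loose; origin under its centre
- spray_can: bystander: plain grey can 56 across, 125 high, loose; origin under its centre
- parts_bin: bystander: open blue parts bin 100 x 70 x 50 high, loose; origin under its centre. The four bystanders stand in front of the two ends of the hood; the 200 mm before the middle of the lip are free

How it is judged:
By the outcome, as a careful person would: the job done as asked, in the order asked, and still so for the second after the job is handed in, with the robot touching nothing.
It also fails if it takes over 35 s, if anything falls off the work surface, if the arm or the gripper's body presses on something with over 40 N, if the wrist force passes 120 N, or if a joint passes its speed limit or range.

### The arm

A 7-joint arm with a two-finger parallel gripper is mounted at the origin on the work surface. World frame = base frame: x ahead of the robot, y to its left, z up, the work surface at z = 0. Lengths are in m, angles in rad, forces in N, time in s.
With the tool pointing down it reaches from about 0.4 to 0.875 m from the base axis. Payload 19.3 kg.
Tool frame: the origin (TCP) lies between the finger pads; the fingertips stand 11 mm ahead of it and the grasp point (between the pads) lies 8 mm behind it; z points along the fingers, y is the direction in which the jaws open and shut (so a half turn about z gives the same grasp; the last joint's range is limited). The gripper opens to 85 mm and grips with 20 to 120 N. Pads are 22 mm wide; open, the fingers measure 114 mm over their backs; the gripper's body (76 mm by 85 mm) begins 54 mm behind the grasp point. The pads swing forward as they close: fully open they stand 13 mm farther back than shut.
Start: joints at [1.225, 0.521, -0.036, 1.599, 0.021, 1.021, -0.113], TCP at [0.17, -0.601, 0.242] pointing down, gripper open.
Joint ranges: [-2.91, 2.91], [-0.3, 2.13], [-1.5, 1.42], [0.17, 2.43], [-1.26, 4.41], [0.16, 1.93], [-2.52, 2.52]. Speed limits (rad/s): [1.89, 1.89, 2.39, 2.39, 3.01, 3.01, 3.01].

### API

Orientations are given as a 3x3 rotation matrix whose columns are the frame's x, y, z axes.
In Python, from workcell import env, viewer gives the robot as it stands.
- The arm moves only by the tool arm_command, never from a script. Its argument "rows" is a list of rows, each an object of numbers: "x", "y", "z": the shift along the tool's x, y, z in cm; "ax", "ay", "az": the turn, a rotation vector about the tool's x, y, z in degrees. A call has 1 to 12 rows; each row is the pose to reach, as a shift and turn from the pose commanded when the call began, along the tool's axes at that moment; what a row does not reach only later rows make up. A row lasts 1/10 s, in which the tool goes at most 50 mm and 8.59 degrees, less where a joint would pass 70% of its speed; a pose out of reach is approached as far as the arm can. A call with a gripper value outside its range is refused whole. "jaw" is the closure, from -1 (fully open) to 1 (shut), set as the call begins (left out, the last holds). The fingers move at their own pace and stop on an object; "squeeze" is the grip in N (left out, the last holds). Time passes only in rows, so rows that repeat a pose let the fingers close. It gives the time, the measured TCP pose, the force and the opening at its end, in the units of the state.
- env.sense(): the state, without advancing time (a new reading comes with each control period).
- viewer.get_image(name): name is "scene" or "top"; returns the picture (420x560x3 uint8, blue, green, red); there is no depth.
- viewer.get_calibration(name): a dict with "camera_matrix" (3x3 intrinsics, pixels), "R" (3x3) and "t" (3): a world point X has camera coordinates R X + t. Camera axes: x right, y down, z forward; pixel columns grow to the right and rows downward; lengths in m; the calibration is good to about 2 mm. A picture is of the moment at which its call begins. get_calibration takes no time and is no camera call.
- env.hand_in(): hands the job in, once; it reports no verdict.
The state is a dict: "time": time; "joints": joint angles; "qvel": joint speeds; "tau": joint torques, N m; "position": TCP position; "orientation": TCP orientation; "wrist_force": force on the tool from outside, world axes, zero at the start; "moment": the same for the moment, N m; "grip_width": finger opening in m.
Only numpy, scipy, OpenCV 4.12 (cv2) and the standard library are available. Lean on these libraries where they do the work, as an engineer would, in place of code of your own. Each camera call takes 0.05 s, during which the arm holds its last target.

## Working session

There is one attempt and no reset: what is moved stays moved. The work goes in short steps, Python scripts to look and compute and a tool call to move; the robot and the scene stay as the last step left them, time stands still between calls to the robot, and variables do not carry over. Pictures are saved under pics/ and viewed, and the job is handed in when it is done.

Besides the shell and the picture viewer there is one more tool, called after "Emit:" as name(argument=value, ...), one argument or row to a line, values as JSON. arm_command: Moves the arm, as the interface text tells. Its arguments: {"type":"object","properties":{"rows":{"type":"array","items":{"type":"object","properties":{"x":{"type":"number"},"y":{"type":"number"},"z":{"type":"number"},"ax":{"type":"number"},"ay":{"type":"number"},"az":{"type":"number"}}}},"jaw":{"type":"number"},"squeeze":{"type":"number"}},"required":["rows"]}

```bash
ls; mkdir -p pics; python3 - <<'E'
from workcell import env, viewer
import cv2
for n in("scene","top"):
    cv2.imwrite(f"pics/{n}0.png",viewer.get_image(n))
    c=viewer.get_calibration(n);print(n,c)
print(env.sense())
E
```

```text
pics
scene {'camera_matrix': array([[459.11113054,   0.        , 276.39378339],
       [  0.        , 459.11113054, 207.81258792],
       [  0.        ,   0.        ,   1.        ]]), 'R': array([[-0.99986247, -0.01579725, -0.00504819],
       [-0.01352011,  0.95272843, -0.30352224],
       [ 0.00960437, -0.30341225, -0.95281098]]), 't': array([0.50300595, 0.03077617, 1.12548674])}
top {'camera_matrix': array([[427.46162501,   0.        , 280.67367314],
       [  0.        , 427.46162501, 208.35666948],
       [  0.        ,   0.        ,   1.        ]]), 'R': array([[ 0.00317037, -0.99969449, -0.02451291],
       [-0.99828247, -0.00173001, -0.05855867],
       [ 0.05849837,  0.02465646, -0.99798297]]), 't': array([0.04212429, 0.50445637, 1.18983768])}
{'time': 0.1, 'joints': array([ 1.22481745,  0.5219564 , -0.0362768 ,  1.5999227 ,  0.02120165,
        1.02103306, -0.11282714]), 'qvel': array([-0.00022307, -0.00302588,  0.00147418, -0.00186862,  0.00109694,
        0.00087577,  0.00043142]), 'tau': array([ 5.91961390e-03, -9.28489494e+01,  1.98534116e+00, -3.70527291e+01,
        1.81621243e-02,  5.45330549e-03,  1.55901472e-05]), 'position': array([ 0.17005844, -0.60115334,  0.24179272]), 'orientation': array([[ 9.62235624e-01,  2.72217723e-01, -3.38363685e-04],
       [ 2.72217919e-01, -9.62235234e-01,  8.71455450e-04],
       [-8.83598412e-05, -9.30654138e-04, -9.99999563e-01]]), 'wrist_force': array([ 0.15078163, -0.17072384,  0.80184178]), 'moment': array([-0.02240706,  0.02006218, -0.03204991]), 'grip_width': 0.08544558988779144}
```

View pics/scene0.png

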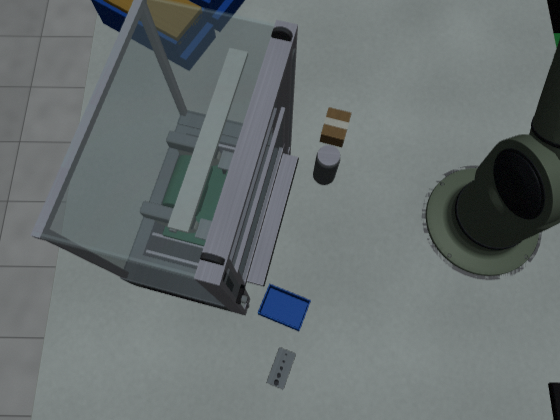

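View pics/top0.png

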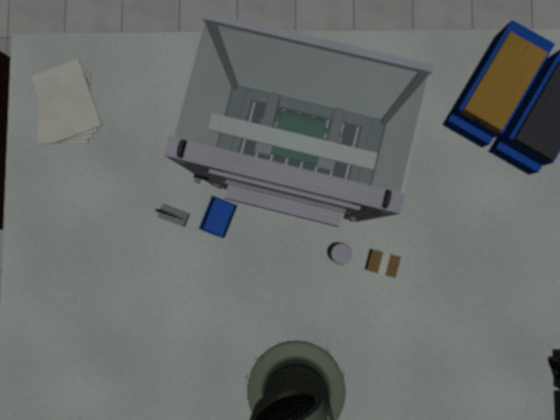

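The two pictures show the hood turned slightly: the lip runs in the top view from about (226,195) to (340,222), and the marker is near (197,181) in top and (243,300) in scene. I'll zoom in on these.

```bash
python3 - <<'E'
import cv2
a=cv2.imread("pics/scene0.png");b=cv2.imread("pics/top0.png")
def g(i): 
    return cv2.convertScaleAbs(i,alpha=1.6,beta=15)
cv2.imwrite("pics/s1.png",g(cv2.resize(a[140:325,190:340],None,fx=3.2,fy=3.2,interpolation=cv2.INTER_CUBIC)))
cv2.imwrite("pics/s2.png",g(cv2.resize(a[235:320,190:290],None,fx=7,fy=7,interpolation=cv2.INTER_CUBIC)))
cv2.imwrite("pics/t1.png",g(cv2.resize(b[120:280,150:420],None,fx=2.9,fy=2.9,interpolation=cv2.INTER_CUBIC)))
cv2.imwrite("pics/t2.png",g(cv2.resize(b[130:210,160:260],None,fx=7,fy=7,interpolation=cv2.INTER_CUBIC)))
E
```

```text
(no output)
```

View pics/s1.png

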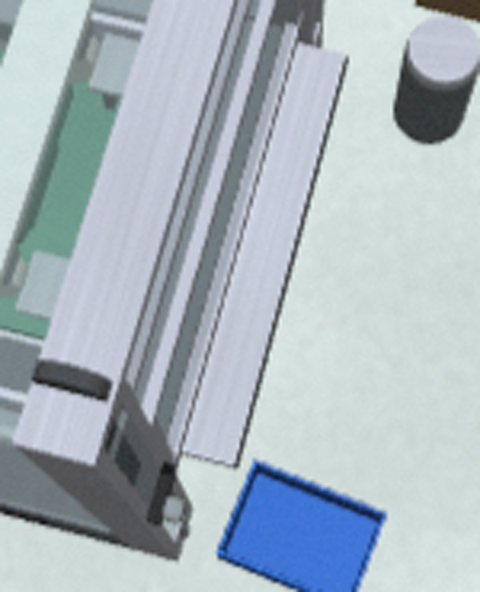

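View pics/s2.png

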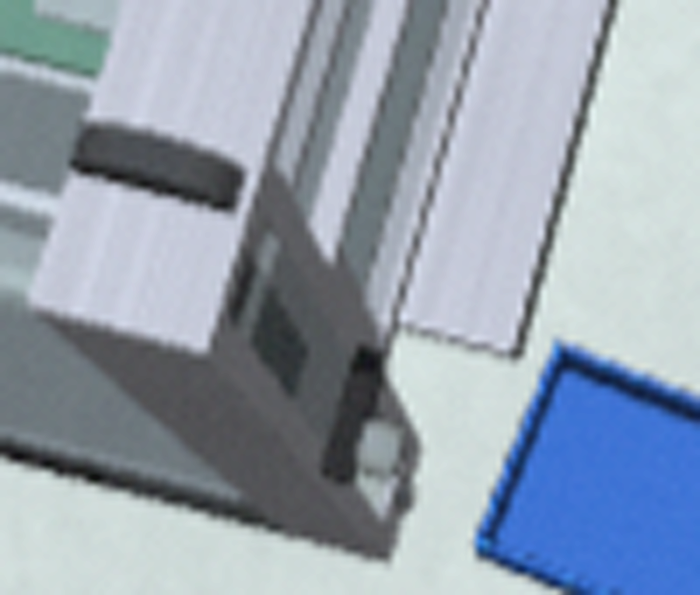

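View pics/t1.png

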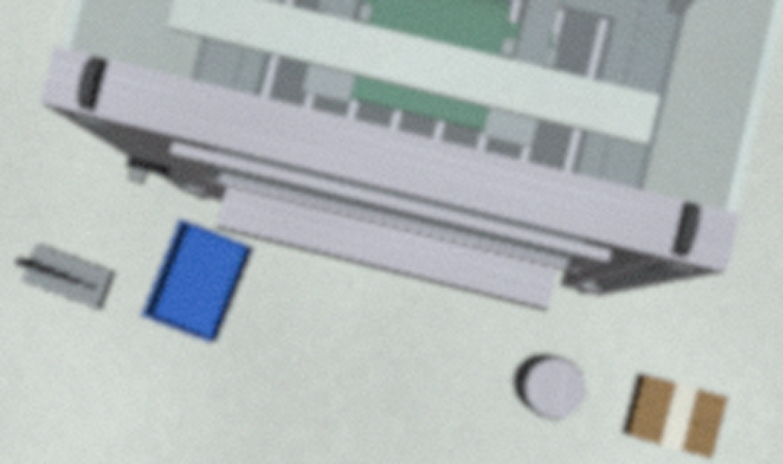

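View pics/t2.png

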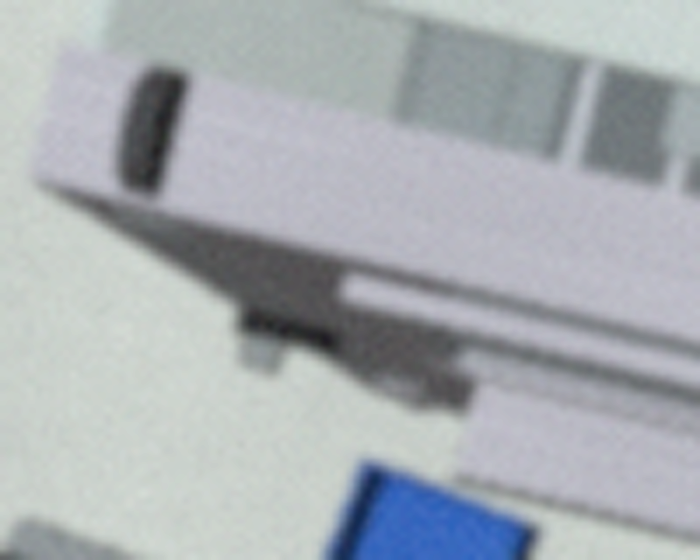

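```bash
cat > h.py <<'E'
from workcell import env, viewer
import numpy as np, cv2
from scipy.optimize import least_squares
C={n:viewer.get_calibration(n) for n in("scene","top")}
def proj(n,X):
    c=C[n];X=np.atleast_2d(X);p=(X@c["R"].T+c["t"])@c["camera_matrix"].T
    return p[:,:2]/p[:,2:]
def hw(p,X):
    X=np.atleast_2d(X);c,s=np.cos(p[2]),np.sin(p[2])
    return np.c_[p[0]+c*X[:,0]-s*X[:,1],p[1]+s*X[:,0]+c*X[:,1],X[:,2]]
def un(off,f,uv): return np.array(off)+(np.array(uv,float)+.5)/f-.5
def tri(us,ut):
    r=least_squares(lambda X:np.r_[proj("scene",X)[0]-us,proj("top",X)[0]-ut],[.5,0,.2])
    return r.x,r.fun
E
python3 - <<'E'
from h import *
for n in C: print(n,-C[n]["R"].T@C[n]["t"])
S1=lambda u,v:un((190,140),3.2,(u,v));S2=lambda u,v:un((190,235),7,(u,v))
T1=lambda u,v:un((150,120),2.9,(u,v));T2=lambda u,v:un((160,130),7,(u,v))
obs=[("scene",S2(517,350),(-.051,.15)),("scene",S1(346,58),(-.051,-.15)),("top",T2(457,480),(-.051,.15)),("top",T1(547,306),(-.051,-.15))]
def f(p):
    return np.concatenate([proj(n,hw(p,[*q,.115+p[3]]))[0]-u for n,u,q in obs])
r=least_squares(f,[.6,0,0,0]);p=r.x;print(p,r.fun.round(2))
f2=lambda q:np.concatenate([proj(n,hw(q,[*k,.115]))[0]-u for n,u,k in obs])
r2=least_squares(f2,p[:3]);print(r2.x,r2.fun.round(2))
# marker
for nm,a,b in (("tip",S2(372,352),T2(340,350)),("tail",S2(335,475),T2(242,322)),("screw",S2(382,450),T2(263,355))):
    X,e=tri(a,b);c,s=np.cos(p[2]),np.sin(p[2]);d=X[:2]-p[:2]
    print(nm,X,"hood",c*d[0]+s*d[1],-s*d[0]+c*d[1],X[2],e.round(2))
np.save("p.npy",p)
for n,nm in(("scene","s"),("top","t")):
    im=cv2.imread(f"pics/{n}0.png");K=4;off=(190,230) if n=="scene" else (150,120)
    w=(140,100) if n=="scene" else (190,110)
    c=cv2.resize(im[off[1]:off[1]+w[1],off[0]:off[0]+w[0]],None,fx=K,fy=K,interpolation=cv2.INTER_CUBIC)
    c=cv2.convertScaleAbs(c,alpha=1.6,beta=15)
    def ln(A,B,col):
        q=[(proj(n,hw(p,P))[0]-off+.5)*K-.5 for P in(A,B)]
        cv2.line(c,*[tuple(int(v) for v in z.round()) for z in q],col,1,cv2.LINE_AA)
    z=.115+p[3]
    L=[(-.051,.15,z),(-.051,-.15,z),(-.014,-.15,z),(-.014,.15,z)]
    for i in range(4): ln(L[i],L[(i+1)%4],(0,0,255))
    for y in(.17,.21,-.17,-.21): ln((-.02,y,0),(-.02,y,.48),(0,200,0))
    for zz in(.2,.25,.3): ln((-.02,.17,zz),(-.02,.21,zz),(255,0,255))
    cv2.imwrite(f"pics/{nm}ov.png",c)
E
```

```text
scene [0.49254327 0.32011124 1.08425665]
top [0.43385283 0.01364695 1.21801061]
[ 0.54009173  0.02618714 -0.23796323  0.0064543 ] [ 0.36  0.84  0.1  -0.29  0.4  -0.61  0.33  0.05]
[ 0.5402336   0.02526816 -0.23805976] [ 0.39  0.84 -0.07  0.5   1.14 -0.46  0.41  0.04]
tip [0.55790722 0.20258973 0.25440891] hood -0.024268831823315653 0.1756311242463252 0.2544089103258365 [ 0.75  0.14  0.14 -0.96]
tail [0.56618727 0.23415239 0.25744986] hood -0.02366218575637378 0.20825615470278383 0.2574498558043704 [ 0.58  0.11  0.11 -0.75]
screw [0.55496916 0.22750962 0.25611417] hood -0.032998303866755486 0.1991561981527028 0.256114169384896 [ 0.38  0.07  0.07 -0.48]
```

View pics/sov.png

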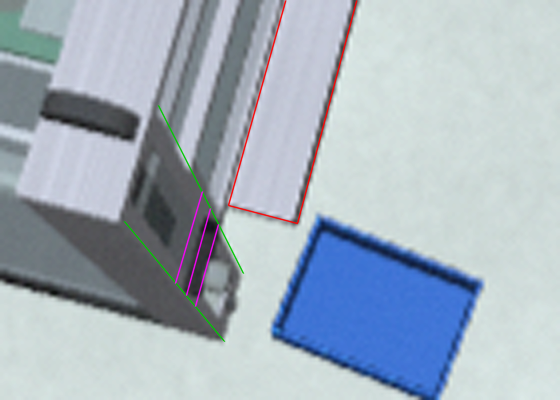

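View pics/tov.png

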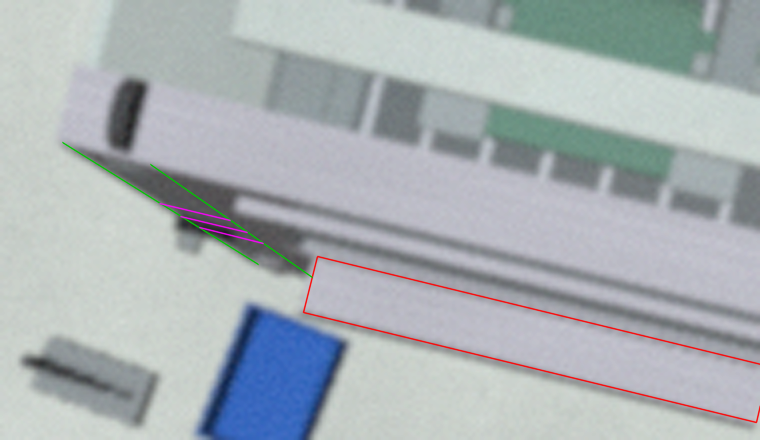

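```bash
python3 - <<'E'
from workcell import env, viewer
print([a for a in dir(env) if a[0]!='_'],[a for a in dir(viewer) if a[0]!='_'])
E
```

```text
['Unreachable', 'hand_in', 'sense'] ['get_calibration', 'get_image']
```

Emit:
arm_command(
  rows=[
    {"x":3.2,"y":-2.7,"z":-0.6},
    {"x":6.4,"y":-5.4,"z":-1.2},
    {"x":9.6,"y":-8.1,"z":-1.8},
    {"x":12.8,"y":-10.8,"z":-2.4},
    {"x":16,"y":-13.5,"z":-3},
    {"x":19.2,"y":-16.2,"z":-3.6},
    {"x":22.4,"y":-18.9,"z":-4.2},
    {"x":25.6,"y":-21.6,"z":-4.8},
    {"x":28.8,"y":-24.3,"z":-5.4},
    {"x":31.7,"y":-27.4,"z":-6},
  ],
  jaw=1,
)

```text
invalid input at $.rows[0]: expected keys x, y, z, ax, ay, az
```

```bash
cat > rec.py <<'E'
from h import *
import json
s=env.sense();np.set_printoptions(precision=4,suppress=True)
json.dump({k:np.asarray(v).tolist() for k,v in s.items()},open(f"st_{s['time']:.2f}.json","w"))
for k in("time","joints","position","orientation","wrist_force","grip_width"):print(k,s[k])
E
python3 rec.py; python3 - <<'E'
from h import *
p=np.load("p.npy")
for nm,uv,z in(("can",(340.5,253),.125),("carton",(383,262.5),.045),("bin",(218,217),.05),("drill",(173,214),.03)):
    c=C["top"];d=c["R"].T@np.linalg.solve(c["camera_matrix"],[*uv,1]);o=-c["R"].T@c["t"]
    X=o+d*(z-o[2])/d[2];e=X[:2]-p[:2];cc,s=np.cos(p[2]),np.sin(p[2])
    print(nm,X.round(3),"hood",round(cc*e[0]+s*e[1],3),round(-s*e[0]+cc*e[1],3))
print(hw(p,[[-.051,0,.1],[-.051,.1,.1],[-.051,-.1,.1]]))
E
```

```text
time 0.1
joints [ 1.2248  0.522  -0.0363  1.5999  0.0212  1.021  -0.1128]
position [ 0.1701 -0.6012  0.2418]
orientation [[ 0.9622  0.2722 -0.0003]
 [ 0.2722 -0.9622  0.0009]
 [-0.0001 -0.0009 -1.    ]]
wrist_force [ 0.1508 -0.1707  0.8018]
grip_width 0.08544558988779144
can [ 0.385 -0.112  0.125] hood -0.119 -0.171
carton [ 0.356 -0.236  0.045] hood -0.117 -0.298
bin [0.478 0.214 0.05 ] hood -0.104 0.168
drill [0.487 0.345 0.03 ] hood -0.127 0.297
[[ 0.49052891  0.03820905  0.1       ]
 [ 0.51410128  0.13539106  0.1       ]
 [ 0.46695653 -0.05897296  0.1       ]]
```

Emit:
arm_command(
  rows=[
    {"x":16,"y":-13,"z":-4,"ax":0,"ay":0,"az":0},
    {"x":33.6,"y":-26.9,"z":-8,"ax":0,"ay":0,"az":0},
    {"x":33.6,"y":-26.9,"z":-8,"ax":0,"ay":0,"az":0},
    {"x":33.6,"y":-26.9,"z":-8,"ax":0,"ay":0,"az":0},
    {"x":33.6,"y":-26.9,"z":-8,"ax":0,"ay":0,"az":0},
    {"x":33.6,"y":-26.9,"z":-8,"ax":0,"ay":0,"az":0},
    {"x":33.6,"y":-26.9,"z":-8,"ax":0,"ay":0,"az":0},
    {"x":33.6,"y":-26.9,"z":-8,"ax":0,"ay":0,"az":0},
    {"x":33.6,"y":-26.9,"z":-8,"ax":0,"ay":0,"az":0},
    {"x":33.6,"y":-26.9,"z":-8,"ax":0,"ay":0,"az":0},
  ],
  jaw=1,
)

```text
time: 1.1
position: [0.4231, -0.2468, 0.3231]
orientation: [[0.96, 0.279, 0.002], [0.279, -0.96, 0.001], [0.002, -0.0, -1.0]]
wrist_force: [0.5, -0.0, -0.3]
grip_width: 0.0
```

```bash
python3 rec.py
```

```text
time 1.1
joints [ 0.5939  0.2254 -0.2232  1.8329  0.0544  1.0878 -0.9374]
position [ 0.4231 -0.2468  0.3231]
orientation [[ 0.9604  0.2787  0.0019]
 [ 0.2787 -0.9604  0.0007]
 [ 0.002  -0.0002 -1.    ]]
wrist_force [ 0.4749 -0.0159 -0.3499]
grip_width 2.0113496964552377e-05
```

Emit:
arm_command(
  rows=[
    {"x":2,"y":-8,"z":-1.7,"ax":-8,"ay":5.3,"az":0},
    {"x":4,"y":-16,"z":-1.7,"ax":-16,"ay":10.6,"az":0},
    {"x":6,"y":-25,"z":-1.7,"ax":-24,"ay":16,"az":0},
    {"x":8,"y":-35.9,"z":-1.7,"ax":-33,"ay":22,"az":0},
    {"x":8,"y":-35.9,"z":-1.7,"ax":-33,"ay":22,"az":0},
    {"x":8,"y":-35.9,"z":-1.7,"ax":-33,"ay":22,"az":0},
    {"x":8,"y":-35.9,"z":-1.7,"ax":-33,"ay":22,"az":0},
    {"x":8,"y":-35.9,"z":-1.7,"ax":-33,"ay":22,"az":0},
    {"x":8,"y":-35.9,"z":-1.7,"ax":-33,"ay":22,"az":0},
  ],
)

```text
time: 2.0
position: [0.4046, 0.0105, 0.3356]
orientation: [[0.872, 0.139, 0.47], [0.356, -0.839, -0.412], [0.336, 0.527, -0.781]]
wrist_force: [0.3, -0.0, 0.9]
grip_width: -0.0001
```

```bash
python3 rec.py
```

```text
time 2.0
joints [ 0.4505 -0.0595 -1.0728  2.2919  0.8153  0.8928 -2.4482]
position [0.4046 0.0105 0.3356]
orientation [[ 0.8719  0.1393  0.4695]
 [ 0.356  -0.8387 -0.4122]
 [ 0.3364  0.5265 -0.7808]]
wrist_force [ 0.2641 -0.0269  0.9067]
grip_width -5.07408539789863e-05
```

```bash
cat > fk.py <<'E'
import numpy as np,glob,json,itertools
from scipy.optimize import least_squares
from scipy.spatial.transform import Rotation as Ro
Rz=lambda a:Ro.from_euler('z',a).as_matrix();Ry=lambda a:Ro.from_euler('y',a).as_matrix()
V=np.array
def fk(q,k,s,full=False):
    c0,h,L1,L2,L3,c7,a1,a2,a3=k
    R=Rz(c0+s[0]*q[0]);P=V([0,0,h]);pts=[P]
    R=R@Ry(q[1])@Rz(s[1]*q[2]);P=P+R@V([a1,0,L1]);pts.append(P)
    R=R@Ry(q[3]);P=P+R@V([a2,0,0]);R=R@Rz(s[2]*q[4]);P=P+R@V([0,0,L2]);pts.append(P)
    R=R@Ry(q[5]);P=P+R@V([a3,0,0]);R=R@Rz(c7+s[3]*q[6]);P=P+R@V([0,0,L3]);pts.append(P)
    return (P,R,pts) if full else (P,R)
def data():
    return [json.load(open(f)) for f in sorted(glob.glob("st_*.json"))]
def res(k,s,D):
    o=[]
    for d in D:
        P,R=fk(d["joints"],k,s);o+=list((P-d["position"])*3)+list(Ro.from_matrix(R.T@V(d["orientation"])).as_rotvec())
    return V(o)
def fit(D):
    best=None
    for s in itertools.product((1,-1),repeat=4):
        for c7 in(0,1.57,3.14,-1.57):
          for c0 in (0,3.14,-2.5):
            r=least_squares(lambda k:np.r_[res(k,s,D),.01*(k[6:])],[c0,.36,.46,.46,.28,c7,0,0,0])
            if best is None or r.cost<best[0]: best=(r.cost,r.x,s)
    return best
if __name__=="__main__":
    np.set_printoptions(precision=4,suppress=True)
    D=data();b=fit(D);print(b);print(res(b[1],b[2],D));json.dump([list(b[1]),list(b[2])],open("k.json","w"))
    for d in D: print(V(fk(d["joints"],b[1],b[2],True)[2]))
E
python3 fk.py
```

```text
(np.float64(0.0023998828111405743), array([-0.0938,  0.2722,  0.5506,  0.4284,  0.3231,  1.4839, -0.0032,
       -0.0425,  0.0317]), (-1, -1, -1, -1))
[ 0.0001 -0.0071 -0.0055 -0.     -0.0001 -0.0068  0.0026  0.0304  0.0075
  0.0002 -0.     -0.0068  0.0033  0.0022 -0.002   0.0294  0.0507  0.0137]
[[ 0.      0.      0.2722]
 [ 0.0677 -0.2632  0.751 ]
 [ 0.1794 -0.6341  0.5631]
 [ 0.1701 -0.6035  0.24  ]]
[[ 0.      0.      0.2722]
 [ 0.0923 -0.0767  0.8095]
 [ 0.4519 -0.2505  0.6488]
 [ 0.424  -0.2367  0.3256]]
[[ 0.      0.      0.2722]
 [-0.0307  0.0154  0.8217]
 [ 0.2839  0.1842  0.5812]
 [ 0.4057  0.0112  0.3349]]
```

```bash
cat > ik.py <<'E'
from fk import *
np.set_printoptions(precision=3,suppress=True)
k,s=json.load(open("k.json"))
lo=V([-2.91,-.3,-1.5,.17,-1.26,.16,-2.52]);hi=V([2.91,2.13,1.42,2.43,4.41,1.93,2.52])
def Rt(az,el,flip):  # tool z az/el, tool y horizontal
    z=V([np.cos(az)*np.cos(el),np.sin(az)*np.cos(el),np.sin(el)]);y=V([-np.sin(az),np.cos(az),0])*flip
    return np.c_[np.cross(y,z),y,z]
def ik(P,R,q0):
    def f(q):
        p,r=fk(q,k,s);return np.r_[(p-P)*5,Ro.from_matrix(r.T@R).as_rotvec(),.002*(q-(lo+hi)/2)]
    return least_squares(f,np.clip(q0,lo+.01,hi-.01),bounds=(lo+.03,hi-.03))
if __name__=="__main__":
    rng=np.random.default_rng(0)
    yaw=-.238
    for azd in(30,10,-14,-30,-45,-60,-75,-90):
      for el in(0,-.17,-.35):
        az=np.radians(azd);tip=V([.4903+.03*.97,.038-.03*.236,0.09])
        best={}
        for fl in(1,-1):
          R=Rt(az,el,fl);P=tip-.011*R[:,2]
          for t in range(12):
            r=ik(P,R,rng.uniform(lo,hi))
            e=np.linalg.norm(r.fun[:6])
            if fl not in best or r.cost<best[fl][0]: best[fl]=(r.cost,e,r.x)
          c,e,q=best[fl]
          print(azd,el,fl,"err %.3f"%e,q,"elb,wr",*[x.round(2) for x in fk(q,k,s,True)[2][1:3]])
E
python3 ik.py
```

```text
Traceback (most recent call last):
  File "ik.py", line 22, in <module>
    r=ik(P,R,rng.uniform(lo,hi))
  File "ik.py", line 11, in ik
    return least_squares(f,np.clip(q0,lo+.01,hi-.01),bounds=(lo+.03,hi-.03))
ValueError: Initial guess is outside of provided bounds
```

```bash
sed -i 's/lo+.01,hi-.01/lo+.04,hi-.04/' ik.py; timeout 500 python3 ik.py
```

```text
30 0 1 err 0.270 [ 1.478  1.995 -1.021  2.4    4.38   0.297 -0.617] elb,wr [-0.   -0.5   0.05] [ 0.27 -0.17  0.01]
30 0 -1 err 0.282 [0.394 1.36  0.006 2.4   4.38  1.9   2.068] elb,wr [ 0.47 -0.25  0.39] [ 0.29 -0.15  0.02]
30 -0.17 1 err 0.333 [ 0.233  1.237  0.266  2.4    4.38   1.9   -1.329] elb,wr [ 0.49 -0.17  0.46] [ 0.3  -0.19  0.07]
30 -0.17 -1 err 0.333 [0.233 1.237 0.266 2.4   4.38  1.9   1.813] elb,wr [ 0.49 -0.17  0.46] [ 0.3  -0.19  0.07]
30 -0.35 1 err 0.361 [-0.044  1.144  0.661  2.4    4.38   1.9   -1.687] elb,wr [ 0.5  -0.02  0.5 ] [ 0.33 -0.21  0.15]
30 -0.35 -1 err 0.361 [-0.044  1.143  0.661  2.4    4.38   1.9    1.454] elb,wr [ 0.5  -0.02  0.5 ] [ 0.33 -0.21  0.15]
10 0 1 err 0.422 [ 0.634  1.757 -0.459  2.4    4.38   1.9   -0.483] elb,wr [ 0.4  -0.36  0.17] [ 0.25 -0.03 -0.06]
10 0 -1 err 0.428 [-0.997  2.1    0.782  2.4    1.866  1.9   -0.168] elb,wr [ 0.29  0.38 -0.  ] [ 0.25 -0.05 -0.06]
10 -0.17 1 err 0.550 [ 0.569  1.589 -0.266  2.4    4.37   1.9   -0.745] elb,wr [ 0.43 -0.34  0.27] [ 0.25 -0.09 -0.04]
10 -0.17 -1 err 0.550 [ 0.569  1.589 -0.266  2.4    4.3
[... 3683 characters left out ...]
.57] [0.44 0.34 0.17]
-90 0 1 err 0.000 [-0.829  1.22   0.196  1.73   0.883  1.551 -1.389] elb,wr [0.38 0.35 0.46] [0.53 0.37 0.06]
-90 0 -1 err 0.000 [-0.507  1.235 -0.298  1.747  1.084  1.9    1.501] elb,wr [0.48 0.21 0.46] [0.52 0.37 0.06]
-90 -0.17 1 err 0.000 [-0.787  1.115  0.134  1.774  0.882  1.464 -1.38 ] elb,wr [0.38 0.32 0.52] [0.53 0.37 0.12]
-90 -0.17 -1 err 0.000 [-0.429  1.162 -0.424  1.791  1.103  1.844  1.497] elb,wr [0.48 0.16 0.49] [0.52 0.37 0.12]
-90 -0.35 1 err 0.000 [-0.73   1.006  0.068  1.82   0.879  1.367 -1.36 ] elb,wr [0.37 0.28 0.57] [0.53 0.36 0.18]
-90 -0.35 -1 err 0.000 [-0.372  1.072 -0.491  1.836  1.1    1.729  1.529] elb,wr [0.46 0.13 0.54] [0.52 0.36 0.17]
```

```bash
cat > plan.py <<'E'
from ik import *
p=np.load("p.npy");c,sn=np.cos(p[2]),np.sin(p[2])
H=V([[c,-sn,0],[sn,c,0],[0,0,1]])
def target(az,el,tiph,flip=1,back=0.):
    """tiph: hood coords of fingertip centre; tool y rolled so that hood y lies in tool yz plane"""
    a=np.radians(az);z=V([np.cos(a)*np.cos(el),np.sin(a)*np.cos(el),np.sin(el)])
    u=H[:,1];x=np.cross(u,z);x/=np.linalg.norm(x);x*=flip;y=np.cross(z,x)
    R=np.c_[x,y,z];P=V([p[0],p[1],0])+H@V(tiph)-(.011+back)*z
    return P,R
if __name__=="__main__":
    cur=data()[-1]
    for az in(-45,-48,-50,-53,-56):
      for el in (-.1,-.17,-.25):
       for fl in(1,-1):
        for th,bk in(((-.041,.02,.09),0),((-.041,.02,.09),.06),((-.041,.02,.24),0)):
          P,R=target(az,el,th,fl,bk)
          r=ik(P,R,[-.7,1.2,-.2,2.3,1.6,1.6,-1.9 if fl==1 else 1.2]);q=r.x
          print(az,el,fl,th[2],bk,"e%.3f"%np.linalg.norm(r.fun[:6]),q,fk(q,k,s,True)[2][2])
E
python3 plan.py
```

```text
-45 -0.1 1 0.09 0 e0.000 [-0.805  1.138 -0.141  2.372  1.574  1.602 -1.96 ] [0.26  0.285 0.094]
-45 -0.1 1 0.09 0.06 e0.000 [-0.99   1.116 -0.103  2.361  1.426  1.512 -1.941] [0.218 0.327 0.1  ]
-45 -0.1 1 0.24 0 e0.006 [-1.772  1.408  1.344  2.4    1.078  0.19  -1.174] [0.278 0.303 0.245]
-45 -0.1 -1 0.09 0 e0.000 [-0.808  1.138 -0.138  2.372  1.574  1.599  1.182] [0.26  0.285 0.094]
-45 -0.1 -1 0.09 0.06 e0.000 [-0.862  1.137 -0.258  2.362  1.438  1.664  1.178] [0.218 0.327 0.1  ]
-45 -0.1 -1 0.24 0 e0.006 [-1.772  1.408  1.344  2.4    1.078  0.19   1.967] [0.278 0.303 0.245]
-45 -0.17 1 0.09 0 e0.000 [-0.767  1.089 -0.187  2.391  1.595  1.574 -1.882] [0.261 0.285 0.117]
-45 -0.17 1 0.09 0.06 e0.000 [-0.949  1.056 -0.151  2.383  1.446  1.491 -1.865] [0.22  0.327 0.127]
-45 -0.17 1 0.24 0 e0.004 [-1.767  1.318  1.344  2.4    1.077  0.19  -1.075] [0.28  0.303 0.269]
-45 -0.17 -1 0.09 0 e0.000 [-0.789  1.085 -0.16   2.391  1.594  1.548  1.259] [0.261 0.285 0.117]
-45 -0.17 -1 0.09 0.06 e0.000 [-0.84   1.077 -0.285  2.384  1.454  1.617  1.26 ] [0.22  0.326 0.127]
-45 -0.17 -1 0.24 0 e0
[... 7034 characters left out ...]
.378 0.126]
-56 -0.17 -1 0.24 0 e0.000 [-0.631  0.763 -0.361  2.282  1.374  1.668  1.714] [0.32  0.334 0.265]
-56 -0.25 1 0.09 0 e0.000 [-0.799  1.004 -0.126  2.255  1.413  1.407 -1.569] [0.316 0.328 0.142]
-56 -0.25 1 0.09 0.06 e0.000 [-0.932  0.972 -0.112  2.224  1.278  1.394 -1.514] [0.285 0.377 0.157]
-56 -0.25 1 0.24 0 e0.000 [-0.756  0.681 -0.182  2.276  1.342  1.474 -1.27 ] [0.324 0.333 0.292]
-56 -0.25 -1 0.09 0 e0.000 [-0.671  1.027 -0.291  2.257  1.439  1.55   1.55 ] [0.316 0.327 0.142]
-56 -0.25 -1 0.09 0.06 e0.000 [-0.712  1.02  -0.404  2.229  1.328  1.636  1.556] [0.283 0.376 0.157]
-56 -0.25 -1 0.24 0 e0.000 [-0.588  0.713 -0.409  2.278  1.365  1.618  1.838] [0.323 0.332 0.292]
```

```bash
cat > go.py <<'E'
from plan import *
import sys
from workcell import env
def delta(az,el,th,fl=1,bk=0.):
    st=env.sense();P0=V(st["position"]);R0=V(st["orientation"])
    P,R=target(az,el,th,fl,bk);d=R0.T@(P-P0)*100;w=np.degrees(Ro.from_matrix(R0.T@R).as_rotvec())
    print("P",P,"cm",d.round(2),"deg",w.round(2),"q",ik(P,R,st["joints"]).x)
E
python3 -c "
from go import *
print(k)
delta(-50,-.15,(-.041,.02,.28),1,.08)
delta(-50,-.15,(-.041,.02,.28),-1,.08)"
```

```text
[-0.09377906948578592, 0.2721994930523315, 0.5505629804103409, 0.4284312329362536, 0.323126399898738, 1.4838615967104785, -0.003150577862415858, -0.04252636173779553, 0.0316589688350876]
P [0.447 0.124 0.294] cm [  6.34 -11.15   0.59] deg [ -39.06  -35.33 -117.12] q [-0.939  0.631 -0.201  2.314  1.263  1.596 -1.387]
P [0.447 0.124 0.294] cm [  6.34 -11.15   0.59] deg [-30.21  33.4   53.06] q [ 0.971 -0.27  -1.286  2.337  0.217  0.255 -2.49 ]
```

Emit:
arm_command(
  rows=[
    {"x":0.5,"y":-1,"z":0,"ax":-2.6,"ay":-2.35,"az":-7.8},
    {"x":1,"y":-2,"z":0,"ax":-5.2,"ay":-4.7,"az":-15.6},
    {"x":1.5,"y":-3,"z":0,"ax":-7.8,"ay":-7.05,"az":-23.4},
    {"x":2,"y":-4,"z":0,"ax":-10.4,"ay":-9.4,"az":-31.2},
    {"x":2.5,"y":-5,"z":0,"ax":-13,"ay":-11.75,"az":-39},
    {"x":3,"y":-6,"z":0,"ax":-15.6,"ay":-14.1,"az":-46.8},
    {"x":3.5,"y":-7,"z":0,"ax":-18.2,"ay":-16.5,"az":-54.6},
    {"x":4,"y":-8,"z":0,"ax":-20.8,"ay":-18.8,"az":-62.4},
    {"x":4.5,"y":-9,"z":0,"ax":-23.4,"ay":-21.2,"az":-70.2},
    {"x":5,"y":-10,"z":0,"ax":-26,"ay":-23.5,"az":-78},
    {"x":5.5,"y":-11,"z":0,"ax":-28.6,"ay":-25.9,"az":-85.8},
    {"x":6,"y":-11,"z":0,"ax":-31.2,"ay":-28.2,"az":-93.6},
  ],
)

```text
time: 3.2
position: [0.4427, 0.1222, 0.2973]
orientation: [[0.079, 0.854, 0.515], [0.369, 0.455, -0.811], [-0.926, 0.254, -0.279]]
wrist_force: [0.1, 0.5, 0.5]
grip_width: 0.0005
```

```bash
python3 rec.py; python3 fk.py; python3 -c "
from go import *
delta(-50,-.15,(-.041,.02,.28),1,.08)"
```

```text
time 3.2
joints [-0.4951  0.6785 -0.7556  2.098   1.1347  1.9137 -1.6081]
position [0.4427 0.1222 0.2973]
orientation [[ 0.0793  0.8536  0.5149]
 [ 0.3693  0.4546 -0.8105]
 [-0.9259  0.2545 -0.2792]]
wrist_force [0.0767 0.491  0.4929]
grip_width 0.0004925853848138076
(np.float64(0.008772479932015426), array([-0.0845,  0.2761,  0.5439,  0.4133,  0.3273,  1.5061, -0.0112,
       -0.0355,  0.0048]), (-1, -1, -1, -1))
[ 0.0177 -0.0019 -0.0057 -0.     -0.0001 -0.0199  0.0126  0.0434 -0.0048
  0.0002 -0.     -0.0198 -0.0111  0.0377 -0.0231  0.027   0.0454 -0.0013
  0.0089  0.0016  0.0336 -0.0789  0.019   0.041 ]
[[ 0.      0.      0.2761]
 [ 0.0672 -0.2527  0.7532]
 [ 0.1775 -0.6067  0.5672]
 [ 0.1759 -0.6018  0.2399]]
[[ 0.      0.      0.2761]
 [ 0.0848 -0.0715  0.8087]
 [ 0.4311 -0.2346  0.6488]
 [ 0.4273 -0.2323  0.3215]]
[[ 0.      0.      0.2761]
 [-0.0374  0.0108  0.8187]
 [ 0.2617  0.1745  0.5825]
 [ 0.4009  0.0231  0.3279]]
[[0.     0.     0.2761]
 [0.3102 0.1267 0.7047]
 [0.3005 0.4029 0.3954]
 [0.4457 0.1227 0.3085]]
P [0.447 0.124 0.294] cm [0.45 0.38 0.17] deg [ -8.04  -7.04 -23.21] q [-0.933  0.62  -0.206  2.27   1.256  1.615 -1.315]
```

Emit:
arm_command(
  rows=[
    {"x":0.2,"y":0.2,"z":0.1,"ax":-2,"ay":-1.8,"az":-6},
    {"x":0.3,"y":0.3,"z":0.1,"ax":-4,"ay":-3.6,"az":-12},
    {"x":0.45,"y":0.38,"z":0.2,"ax":-6,"ay":-5.3,"az":-18},
    {"x":0.45,"y":0.38,"z":0.2,"ax":-8,"ay":-7,"az":-23.2},
    {"x":0.45,"y":0.38,"z":0.2,"ax":-8,"ay":-7,"az":-23.2},
  ],
)

```text
time: 3.7
position: [0.447, 0.1229, 0.2939]
orientation: [[-0.178, 0.752, 0.634], [0.046, 0.65, -0.758], [-0.983, -0.105, -0.15]]
wrist_force: [0.2, 0.5, 0.3]
grip_width: -0.0002
```

```bash
python3 rec.py; python3 - <<'E'
from fk import *
np.set_printoptions(precision=4,suppress=True)
D=data();k,s=json.load(open("k.json"))
# orientation only fit with joint offsets
import itertools
for s in itertools.product((1,-1),repeat=6):
    def f(o):
        r=[]
        for d in D:
            q=V(d["joints"])+o
            R=Rz(-q[0])@Ry(q[1])@Rz(s[0]*q[2])@Ry(s[1]*q[3])@Rz(s[2]*q[4])@Ry(s[3]*q[5])@Rz(s[4]*q[6])
            r+=list(Ro.from_matrix(R.T@V(d["orientation"])).as_rotvec())
        return V(r)
    if s[5]==1: continue
    for o7 in(0,1.57,-1.57,3.1):
        r=least_squares(f,[.1,0,0,0,0,0,o7])
        if r.cost<.01: print(s,r.cost,r.x)
E
python3 -c "
from go import *
delta(-50,-.15,(-.041,.02,.28),1,.08)"
```

```text
time 3.7
joints [-0.6228  0.7121 -0.6355  2.1925  1.2212  1.9145 -1.3039]
position [0.447  0.1229 0.2939]
orientation [[-0.1776  0.7523  0.6344]
 [ 0.0461  0.6503 -0.7582]
 [-0.983  -0.1054 -0.1502]]
wrist_force [0.2145 0.5073 0.2889]
grip_width -0.0002033504356905384
(1, 1, -1, 1, -1, -1) 1.0198601652367553e-26 [-0.     -3.1416 -0.      3.1416 -0.     -0.     -1.5708]
(-1, 1, -1, 1, -1, -1) 8.848552002234484e-26 [-0.      0.     -0.      0.     -0.     -0.     -1.5708]
(-1, 1, -1, 1, -1, -1) 1.7106302508923667e-29 [ 0.     -0.     -0.      0.     -0.     -0.     -1.5708]
(-1, 1, -1, 1, -1, -1) 2.7560147849759605e-18 [ 0.      0.     -0.     -0.     -0.      0.     -1.5708]
(-1, 1, -1, 1, -1, -1) 1.1501731890387165e-21 [-0.     -0.     -0.      0.     -0.     -0.      4.7124]
(-1, 1, -1, -1, -1, -1) 5.530127945044526e-21 [-0.     -0.     -0.      0.     -3.1416 -0.      1.5708]
(-1, -1, -1, -1, -1, -1) 2.5495103479628314e-26 [-0.     -0.      3.1416  0.      0.     -0.      1.5708]
(-1, -1, -1, -1, -1, -1) 1.2249995351636804e-27 [ 0.      0.      3.1416 -0.     -0.      0.      1.5708]
P [0.447 0.124 0.294] cm [ 0.03  0.1  -0.09] deg [-0.07 -0.05 -0.17] q [-0.933  0.62  -0.206  2.27   1.256  1.615 -1.315]
```

```bash
cat > fk.py <<'E'
import numpy as np,glob,json
from scipy.optimize import least_squares
from scipy.spatial.transform import Rotation as Ro
Rz=lambda a:Ro.from_euler('z',a).as_matrix();Ry=lambda a:Ro.from_euler('y',a).as_matrix()
V=np.array
def data():
    return [json.load(open(f)) for f in sorted(glob.glob("st_*.json"))]
def rots(q):
    A=Rz(-q[0]);B=A@Ry(q[1])@Rz(-q[2]);Cc=B@Ry(q[3]);D=Cc@Rz(-q[4]);E=D@Ry(q[5]);F=E@Rz(np.pi/2-q[6])
    return A,B,Cc,D,E,F
def cols(q):
    A,B,Cc,D,E,F=rots(q);z=V([0,0,1.])[:,None]
    return np.hstack([z,A[:,:2],B,Cc[:,:2],D,E])  # h | a b | x y L1 | x y | x y L2 | x y L3
k0=V([.27,0,0,0,0,.55,0,0,0,0,.42,0,0,.32])
def fit():
    M=np.vstack([cols(d["joints"]) for d in data()]);b=np.concatenate([d["position"] for d in data()])
    lam=.02;r=np.linalg.lstsq(np.vstack([M,lam*np.eye(14)]),np.r_[b,lam*k0],rcond=None)[0]
    return r,M@r-b
kk,rs=fit()
def fk(q,k=None,s=None,full=False):
    A,B,Cc,D,E,F=rots(q);P=cols(q)@kk
    if not full:return P,F
    W=P-E@kk[11:14];El=W-D@kk[8:11]-Cc[:,:2]@kk[6:8]
    return P,F,[V([0,0,kk[0]]),El,W,P]
if __name__=="__main__":
    np.set_printoptions(precision=4,suppress=True);print(kk);print(rs)
E
python3 fk.py; python3 - <<'E'
from plan import *
q=V(data()[-1]["joints"])
for th,bk in(((-.041,.02,.28),.08),((-.041,.02,.18),.06),((-.041,.02,.085),.06),((-.041,.02,.085),0),((-.041,.02,.095),0),((-.041,.02,.17),0),((-.041,.02,.24),0)):
  for az in(-50,-54):
    P,R=target(az,-.15,th,1,bk);r=ik(P,R,q);print(az,th,bk,"e%.4f"%np.linalg.norm(r.fun[:6]),r.x,*[x for x in fk(r.x,0,0,True)[2][1:3]])
E
```

```text
[ 0.3194  0.0002 -0.0205  0.0002 -0.0192  0.5306  0.001  -0.0192 -0.0009
 -0.0001  0.4199  0.     -0.0001  0.317 ]
[ 0.     -0.     -0.     -0.0001 -0.      0.     -0.      0.     -0.
  0.      0.     -0.0001 -0.      0.      0.0001]
-50 (-0.041, 0.02, 0.28) 0.08 e0.0000 [-0.895  0.649 -0.278  2.204  1.173  1.696 -1.246] [0.234 0.229 0.739] [0.246 0.364 0.341]
-54 (-0.041, 0.02, 0.28) 0.08 e0.0000 [-0.895  0.666 -0.247  2.139  1.133  1.711 -1.195] [0.238 0.235 0.734] [0.268 0.382 0.341]
-50 (-0.041, 0.02, 0.18) 0.06 e0.0000 [-0.9    0.88  -0.214  2.201  1.236  1.6   -1.448] [0.287 0.298 0.654] [0.258 0.349 0.238]
-54 (-0.041, 0.02, 0.18) 0.06 e0.0000 [-0.901  0.884 -0.187  2.139  1.185  1.602 -1.382] [0.287 0.299 0.653] [0.279 0.366 0.238]
-50 (-0.041, 0.02, 0.085) 0.06 e0.0000 [-0.914  1.096 -0.188  2.135  1.272  1.556 -1.59 ] [0.321 0.351 0.559] [0.258 0.349 0.143]
-54 (-0.041, 0.02, 0.085) 0.06 e0.0000 [-0.915  1.092 -0.161  2.076  1.213  1.548 -1.514] [0.319 0.351 0.561] [0.279 0.366 0.143]
-50 (-0.041, 0.02, 0.085) 0 e0.0000 [-0.769  1.119 -0.199  2.149  1.412  1.579 -1.606] [0.
[... 221 characters left out ...]
  2.158  1.407  1.579 -1.594] [0.368 0.301 0.558] [0.296 0.304 0.144]
-54 (-0.041, 0.02, 0.095) 0 e0.0000 [-0.785  1.091 -0.168  2.108  1.339  1.554 -1.529] [0.362 0.306 0.561] [0.314 0.318 0.144]
-50 (-0.041, 0.02, 0.17) 0 e0.0000 [-0.763  0.924 -0.216  2.215  1.377  1.592 -1.481] [0.335 0.266 0.636] [0.296 0.304 0.219]
-54 (-0.041, 0.02, 0.17) 0 e0.0000 [-0.777  0.924 -0.184  2.162  1.313  1.578 -1.42 ] [0.331 0.27  0.636] [0.314 0.318 0.219]
-50 (-0.041, 0.02, 0.24) 0 e0.0000 [-0.745  0.759 -0.244  2.24   1.353  1.618 -1.345] [0.298 0.221 0.701] [0.296 0.304 0.289]
-54 (-0.041, 0.02, 0.24) 0 e0.0000 [-0.758  0.766 -0.212  2.186  1.294  1.617 -1.292] [0.297 0.226 0.699] [0.314 0.318 0.289]
```

```bash
python3 - <<'E'
from plan import *
q0=V([-.8,1.1,-.2,2.2,1.4,1.6,-1.6])
for az in(-14,-25,-32,-38,-44):
  for el in(-.08,-.15):
    for th,bk in(((-.035,.0,.085),0),((-.035,.0,.085),.06),((-.035,.0,.24),0)):
      P,R=target(az,el,th,1,bk);r=ik(P,R,q0);print(az,el,th,bk,"e%.4f"%np.linalg.norm(r.fun[:6]),r.x,*[x for x in fk(r.x,0,0,True)[2][1:3]])
E
```

```text
-14 -0.08 (-0.035, 0.0, 0.085) 0 e0.1734 [-0.797  1.446 -0.056  2.4    1.856  1.9   -2.217] [0.397 0.349 0.384] [0.208 0.152 0.065]
-14 -0.08 (-0.035, 0.0, 0.085) 0.06 e0.2412 [-0.933  1.505 -0.15   2.4    1.601  1.9   -2.318] [0.347 0.402 0.351] [0.154 0.183 0.049]
-14 -0.08 (-0.035, 0.0, 0.24) 0 e0.3832 [-0.506  0.889 -0.489  2.4    1.729  1.9   -1.57 ] [0.384 0.17  0.647] [0.259 0.234 0.251]
-14 -0.15 (-0.035, 0.0, 0.085) 0 e0.2144 [-0.723  1.375 -0.14   2.4    1.884  1.9   -2.097] [0.417 0.315 0.42 ] [0.216 0.166 0.082]
-14 -0.15 (-0.035, 0.0, 0.085) 0.06 e0.2918 [-0.871  1.427 -0.22   2.4    1.617  1.9   -2.207] [0.369 0.377 0.391] [0.163 0.201 0.069]
-14 -0.15 (-0.035, 0.0, 0.24) 0 e0.3810 [-0.28   0.826 -0.767  2.4    1.752  1.9   -1.354] [0.393 0.078 0.669] [0.264 0.231 0.3  ]
-25 -0.08 (-0.035, 0.0, 0.085) 0 e0.0487 [-0.674  1.314 -0.236  2.4    1.804  1.9   -2.026] [0.427 0.29  0.45 ] [0.217 0.185 0.101]
-25 -0.08 (-0.035, 0.0, 0.085) 0.06 e0.0943 [-0.81   1.345 -0.315  2.4    1.577  1.9   -2.11 ] [0.386 0.349 0.432] [0.169 0.223 0.095]
-25 -0.08 (-0.035, 0.0, 0.24) 0 e0.21
[... 2179 characters left out ...]
397 0.299 0.51 ] [0.271 0.262 0.111]
-44 -0.08 (-0.035, 0.0, 0.085) 0.06 e0.0000 [-0.904  1.18  -0.2    2.23   1.372  1.623 -1.814] [0.335 0.363 0.518] [0.228 0.303 0.116]
-44 -0.08 (-0.035, 0.0, 0.24) 0 e0.0000 [-0.708  0.809 -0.269  2.349  1.478  1.683 -1.541] [0.32  0.223 0.682] [0.271 0.262 0.266]
-44 -0.15 (-0.035, 0.0, 0.085) 0 e0.0000 [-0.688  1.144 -0.262  2.253  1.554  1.657 -1.726] [0.4   0.278 0.534] [0.273 0.26  0.134]
-44 -0.15 (-0.035, 0.0, 0.085) 0.06 e0.0000 [-0.864  1.12  -0.241  2.259  1.394  1.596 -1.742] [0.341 0.339 0.546] [0.23  0.301 0.143]
-44 -0.15 (-0.035, 0.0, 0.24) 0 e0.0000 [-0.676  0.751 -0.302  2.354  1.478  1.63  -1.444] [0.31  0.199 0.703] [0.273 0.26  0.289]
```

```bash
python3 -c "
from go import *
delta(-45,-.12,(-.030,.01,.20),1,.07)"
```

```text
P [0.456 0.1   0.21 ] cm [8.   0.1  3.61] deg [-4.85 -2.21  1.26] q [-0.894  0.855 -0.245  2.291  1.301  1.631 -1.538]
```

Emit:
arm_command(
  rows=[
    {"x":2,"y":0,"z":0.9,"ax":-1.2,"ay":-0.6,"az":0.3},
    {"x":5,"y":0.1,"z":2.2,"ax":-3,"ay":-1.4,"az":0.8},
    {"x":8,"y":0.1,"z":3.6,"ax":-4.85,"ay":-2.2,"az":1.25},
    {"x":8,"y":0.1,"z":3.6,"ax":-4.85,"ay":-2.2,"az":1.25},
  ],
)

```text
time: 4.1
position: [0.4564, 0.0989, 0.2073]
orientation: [[-0.136, 0.702, 0.699], [0.035, 0.709, -0.704], [-0.99, -0.072, -0.121]]
wrist_force: [0.5, 0.3, 1.0]
grip_width: 0.0002
```

```bash
python3 rec.py; python3 fk.py; python3 -c "
from go import *
delta(-45,-.12,(-.030,.01,.20),1,.07)
delta(-45,-.12,(-.030,.01,.078),1,.07)
"
python3 - <<'E'
from h import *
for n in("scene","top"): cv2.imwrite(f"pics/{n}1.png",viewer.get_image(n))
a=np.hstack([cv2.resize(cv2.imread(f"pics/{n}1.png")[120:330,y0:y0+300],None,fx=1.33,fy=1.33) for n,y0 in(("scene",190),("top",130))]);cv2.imwrite("pics/c1.png",cv2.convertScaleAbs(a,alpha=1.5,beta=10))
E
```

```text
time 4.1
joints [-0.6448  0.9155 -0.558   2.2777  1.3443  1.8783 -1.5675]
position [0.4564 0.0989 0.2073]
orientation [[-0.1363  0.7016  0.6995]
 [ 0.0348  0.709  -0.7043]
 [-0.9901 -0.0716 -0.1211]]
wrist_force [0.4985 0.259  0.9756]
grip_width 0.0002439629103950124
[ 0.3199 -0.0001 -0.0209 -0.     -0.019   0.5304  0.0005 -0.019  -0.0004
 -0.0001  0.4207  0.0001 -0.0001  0.317 ]
[ 0.     -0.     -0.     -0.0001  0.      0.     -0.      0.     -0.
  0.      0.     -0.     -0.     -0.      0.      0.      0.      0.    ]
P [0.456 0.1   0.21 ] cm [-0.23  0.05 -0.09] deg [-0.19 -0.09 -0.06] q [-0.893  0.855 -0.247  2.291  1.301  1.632 -1.537]
P [0.456 0.1   0.088] cm [11.85  0.93  1.38] deg [-0.19 -0.09 -0.06] q [-0.909  1.148 -0.211  2.199  1.351  1.597 -1.73 ]
```

View pics/c1.png

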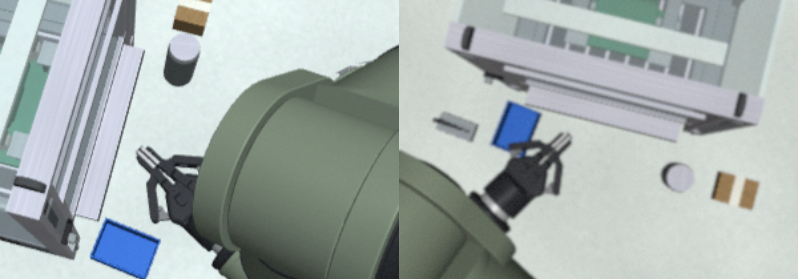

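```bash
python3 -c "
from go import *
delta(-45,-.12,(-.030,-.01,.15),1,.055)
delta(-45,-.12,(-.030,-.01,.080),1,.055)
delta(-45,-.12,(-.030,-.01,.080),1,0)
"
```

```text
P [0.462 0.07  0.158] cm [ 5.01 -1.43  3.18] deg [-0.19 -0.09 -0.24] q [-0.844  0.989 -0.235  2.308  1.373  1.616 -1.675]
P [0.462 0.07  0.088] cm [11.94 -0.95  4.03] deg [-0.19 -0.09 -0.24] q [-0.846  1.158 -0.221  2.243  1.406  1.612 -1.776]
P [0.501 0.031 0.081] cm [11.93 -0.93  9.53] deg [-0.19 -0.09 -0.24] q [-0.682  1.176 -0.242  2.238  1.553  1.672 -1.759]
```

Emit:
arm_command(
  rows=[
    {"x":2,"y":-0.8,"z":1.8,"ax":0,"ay":0,"az":0},
    {"x":5,"y":-1.4,"z":3.2,"ax":0,"ay":0,"az":0},
    {"x":8,"y":-1.2,"z":3.6,"ax":0,"ay":0,"az":0},
    {"x":10.5,"y":-1.0,"z":3.9,"ax":0,"ay":0,"az":0},
    {"x":11.9,"y":-0.95,"z":4.0,"ax":0,"ay":0,"az":0},
    {"x":11.9,"y":-0.95,"z":4.0,"ax":0,"ay":0,"az":0},
  ],
)

```text
time: 4.8
position: [0.4625, 0.0707, 0.0881]
orientation: [[-0.133, 0.702, 0.7], [0.038, 0.709, -0.704], [-0.99, -0.067, -0.121]]
wrist_force: [0.5, -0.9, 0.8]
grip_width: 0.0004
```

```bash
python3 rec.py; python3 -c "
from go import *
delta(-45,-.12,(-.030,-.01,.080),1,0)
"
python3 - <<'E'
from h import *
cv2.imwrite("pics/top2.png",viewer.get_image("top"))
a=cv2.imread("pics/top2.png")[150:300,170:370];cv2.imwrite("pics/c2.png",cv2.convertScaleAbs(cv2.resize(a,None,fx=4,fy=4,interpolation=cv2.INTER_CUBIC),alpha=1.6,beta=10))
E
```

```text
time 4.8
joints [-0.6371  1.1977 -0.4605  2.2304  1.4603  1.8579 -1.7763]
position [0.4625 0.0707 0.0881]
orientation [[-0.1328  0.7017  0.7   ]
 [ 0.0382  0.7093 -0.7039]
 [-0.9904 -0.0667 -0.121 ]]
wrist_force [ 0.4951 -0.881   0.7816]
grip_width 0.00037334955617817766
P [0.501 0.031 0.081] cm [ 0.02 -0.06  5.54] deg [-0.15 -0.08 -0.34] q [-0.682  1.176 -0.242  2.237  1.553  1.672 -1.759]
```

View pics/c2.png

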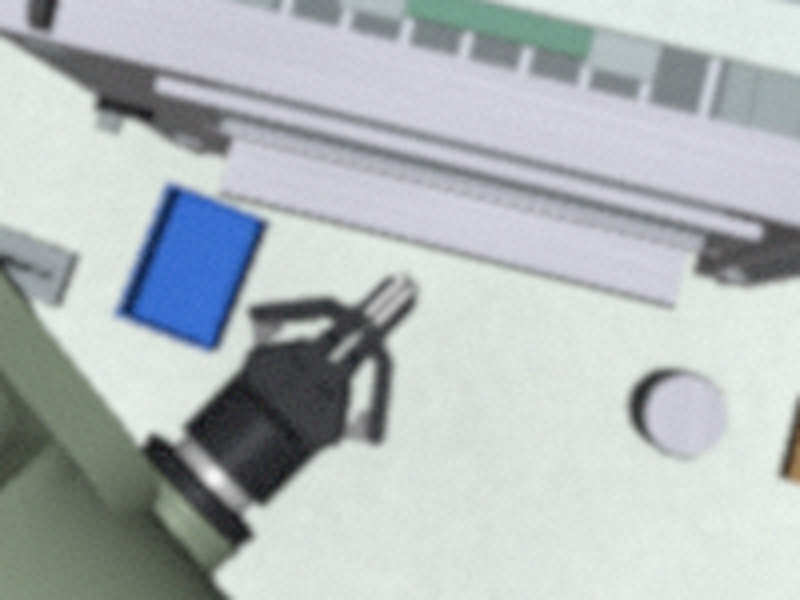

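Emit:
arm_command(
  rows=[
    {"x":0,"y":0,"z":1,"ax":0,"ay":0,"az":0},
    {"x":0,"y":0,"z":2.5,"ax":0,"ay":0,"az":0},
    {"x":0,"y":0,"z":4,"ax":0,"ay":0,"az":0},
    {"x":0,"y":0,"z":4.5,"ax":0,"ay":0,"az":0},
    {"x":0,"y":0,"z":4.5,"ax":0,"ay":0,"az":0},
  ],
)

```text
time: 5.35
position: [0.4942, 0.0378, 0.0837]
orientation: [[-0.132, 0.702, 0.7], [0.037, 0.709, -0.704], [-0.991, -0.067, -0.12]]
wrist_force: [-0.7, 0.6, -0.8]
grip_width: 0.0
```

```bash
python3 rec.py
python3 - <<'E'
from h import *
R=env.sense()["orientation"]
print("world up 1cm in tool:",R.T@[0,0,1.])
cv2.imwrite("pics/top3.png",viewer.get_image("top"))
a=cv2.imread("pics/top3.png")[150:300,170:370];cv2.imwrite("pics/c3.png",cv2.convertScaleAbs(cv2.resize(a,None,fx=4,fy=4,interpolation=cv2.INTER_CUBIC),alpha=1.6,beta=10))
E
```

```text
time 5.35
joints [-0.5675  1.1955 -0.4003  2.2332  1.5665  1.8285 -1.7469]
position [0.4942 0.0378 0.0837]
orientation [[-0.1322  0.7016  0.7002]
 [ 0.0372  0.7094 -0.7038]
 [-0.9905 -0.067  -0.1199]]
wrist_force [-0.7037  0.6334 -0.7512]
grip_width 1.8287447711180872e-05
world up 1cm in tool: [-0.99052373 -0.067018   -0.11988044]
```

View pics/c3.png

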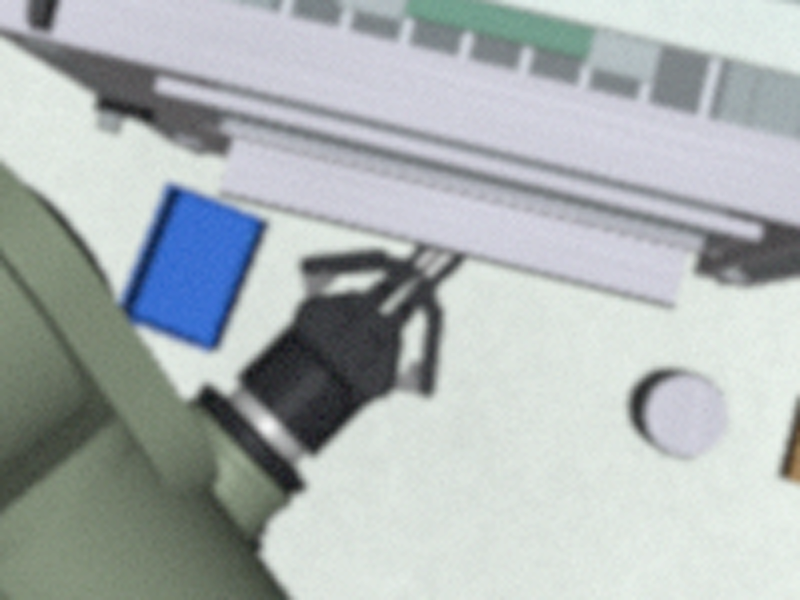

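Emit:
arm_command(
  rows=[
    {"x":-0.2,"y":-0.01,"z":-0.02,"ax":0,"ay":0,"az":0},
    {"x":-0.4,"y":-0.03,"z":-0.05,"ax":0,"ay":0,"az":0},
    {"x":-0.6,"y":-0.04,"z":-0.07,"ax":0,"ay":0,"az":0},
    {"x":-0.6,"y":-0.04,"z":-0.07,"ax":0,"ay":0,"az":0},
  ],
)

```text
time: 5.8
position: [0.4937, 0.0386, 0.089]
orientation: [[-0.134, 0.7, 0.701], [0.037, 0.711, -0.702], [-0.99, -0.068, -0.121]]
wrist_force: [-0.1, 0.4, 0.8]
grip_width: 0.0002
```

Emit:
arm_command(
  rows=[
    {"x":-0.1,"y":-0.01,"z":-0.01,"ax":0,"ay":0,"az":0},
    {"x":-0.2,"y":-0.01,"z":-0.02,"ax":0,"ay":0,"az":0},
    {"x":-0.2,"y":-0.01,"z":-0.02,"ax":0,"ay":0,"az":0},
  ],
)

```text
time: 6.1
position: [0.4938, 0.0384, 0.0908]
orientation: [[-0.134, 0.7, 0.701], [0.037, 0.711, -0.703], [-0.99, -0.068, -0.121]]
wrist_force: [0.6, -0.0, -0.7]
grip_width: 0.0004
```

Emit:
arm_command(
  rows=[
    {"x":-0.1,"y":-0.01,"z":-0.01,"ax":0,"ay":0,"az":0},
    {"x":-0.2,"y":-0.01,"z":-0.02,"ax":0,"ay":0,"az":0},
    {"x":-0.2,"y":-0.01,"z":-0.02,"ax":0,"ay":0,"az":0},
  ],
)

```text
time: 6.4
position: [0.4939, 0.0383, 0.0929]
orientation: [[-0.134, 0.7, 0.701], [0.037, 0.71, -0.703], [-0.99, -0.068, -0.121]]
wrist_force: [0.2, -0.9, -0.6]
grip_width: -0.0001
```

Emit:
arm_command(
  rows=[
    {"x":-0.1,"y":-0.01,"z":-0.01,"ax":0,"ay":0,"az":0},
    {"x":-0.2,"y":-0.01,"z":-0.02,"ax":0,"ay":0,"az":0},
    {"x":-0.2,"y":-0.01,"z":-0.02,"ax":0,"ay":0,"az":0},
  ],
)

```text
time: 6.7
position: [0.494, 0.0383, 0.0949]
orientation: [[-0.134, 0.7, 0.701], [0.037, 0.71, -0.703], [-0.99, -0.068, -0.121]]
wrist_force: [0.8, -0.8, 0.1]
grip_width: 0.0001
```

Emit:
arm_command(
  rows=[
    {"x":-0.1,"y":-0.01,"z":-0.01,"ax":0,"ay":0,"az":0},
    {"x":-0.2,"y":-0.01,"z":-0.02,"ax":0,"ay":0,"az":0},
    {"x":-0.2,"y":-0.01,"z":-0.02,"ax":0,"ay":0,"az":0},
  ],
)

```text
time: 7.0
position: [0.494, 0.0383, 0.0969]
orientation: [[-0.134, 0.7, 0.701], [0.037, 0.71, -0.703], [-0.99, -0.068, -0.121]]
wrist_force: [-0.2, -0.2, -0.9]
grip_width: -0.0001
```

Emit:
arm_command(
  rows=[
    {"x":-0.1,"y":-0.01,"z":-0.01,"ax":0,"ay":0,"az":0},
    {"x":-0.2,"y":-0.01,"z":-0.02,"ax":0,"ay":0,"az":0},
    {"x":-0.2,"y":-0.01,"z":-0.02,"ax":0,"ay":0,"az":0},
  ],
)

```text
time: 7.3
position: [0.4941, 0.0383, 0.0989]
orientation: [[-0.134, 0.7, 0.701], [0.037, 0.71, -0.703], [-0.99, -0.068, -0.121]]
wrist_force: [0.9, 0.9, 0.9]
grip_width: -0.0003
```

Emit:
arm_command(
  rows=[
    {"x":-0.1,"y":-0.01,"z":-0.01,"ax":0,"ay":0,"az":0},
    {"x":-0.2,"y":-0.01,"z":-0.02,"ax":0,"ay":0,"az":0},
    {"x":-0.2,"y":-0.01,"z":-0.02,"ax":0,"ay":0,"az":0},
  ],
)

```text
time: 7.6
position: [0.4941, 0.0383, 0.1009]
orientation: [[-0.134, 0.7, 0.701], [0.037, 0.71, -0.703], [-0.99, -0.068, -0.121]]
wrist_force: [-0.5, 0.0, 0.0]
grip_width: -0.0002
```

Emit:
arm_command(
  rows=[
    {"x":-0.1,"y":-0.01,"z":-0.01,"ax":0,"ay":0,"az":0},
    {"x":-0.2,"y":-0.01,"z":-0.02,"ax":0,"ay":0,"az":0},
    {"x":-0.2,"y":-0.01,"z":-0.02,"ax":0,"ay":0,"az":0},
  ],
)

```text
time: 7.9
position: [0.4942, 0.0383, 0.103]
orientation: [[-0.134, 0.7, 0.701], [0.037, 0.71, -0.703], [-0.99, -0.068, -0.121]]
wrist_force: [0.1, -0.7, -1.0]
grip_width: 0.0004
```

Emit:
arm_command(
  rows=[
    {"x":-0.1,"y":-0.01,"z":-0.01,"ax":0,"ay":0,"az":0},
    {"x":-0.2,"y":-0.01,"z":-0.02,"ax":0,"ay":0,"az":0},
    {"x":-0.2,"y":-0.01,"z":-0.02,"ax":0,"ay":0,"az":0},
  ],
)

```text
time: 8.2
position: [0.4943, 0.0383, 0.105]
orientation: [[-0.134, 0.7, 0.701], [0.037, 0.71, -0.703], [-0.99, -0.068, -0.121]]
wrist_force: [-0.5, -0.4, 0.4]
grip_width: -0.0001
```

```bash
python3 rec.py
python3 - <<'E'
from h import *
cv2.imwrite("pics/top4.png",viewer.get_image("top"))
a=cv2.imread("pics/top4.png")[150:300,170:370];cv2.imwrite("pics/c4.png",cv2.convertScaleAbs(cv2.resize(a,None,fx=4,fy=4,interpolation=cv2.INTER_CUBIC),alpha=1.6,beta=10))
E
```

```text
time 8.2
joints [-0.5649  1.146  -0.412   2.2562  1.5539  1.826  -1.7209]
position [0.4943 0.0383 0.105 ]
orientation [[-0.1336  0.7004  0.7011]
 [ 0.0366  0.7105 -0.7028]
 [-0.9904 -0.0683 -0.1205]]
wrist_force [-0.4891 -0.3706  0.4026]
grip_width -0.00013051443200673649
```

View pics/c4.png

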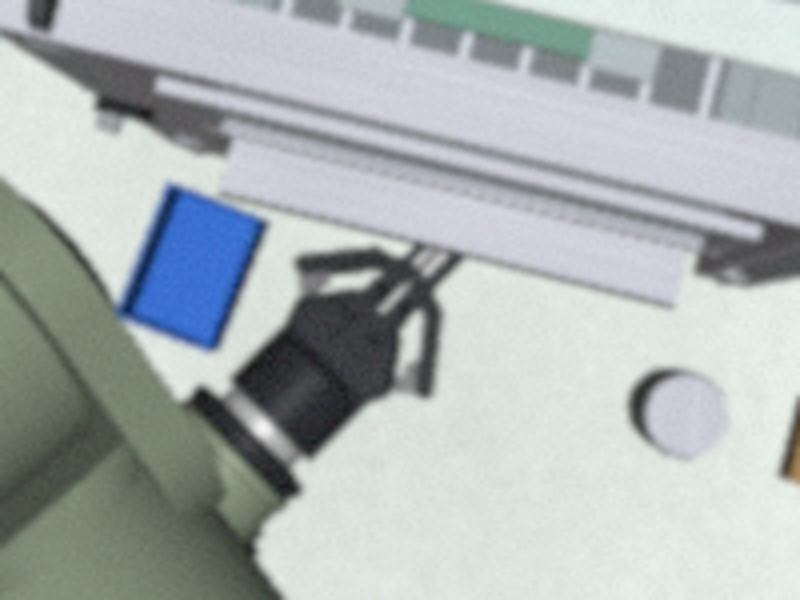

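Emit:
arm_command(
  rows=[
    {"x":-0.1,"y":-0.01,"z":-0.01,"ax":0,"ay":0,"az":0},
    {"x":-0.2,"y":-0.01,"z":-0.02,"ax":0,"ay":0,"az":0},
    {"x":-0.3,"y":-0.02,"z":-0.04,"ax":0,"ay":0,"az":0},
  ],
)

```text
time: 8.55
position: [0.4942, 0.0384, 0.108]
orientation: [[-0.134, 0.7, 0.701], [0.036, 0.71, -0.703], [-0.99, -0.068, -0.121]]
wrist_force: [0.3, 0.7, -1.0]
grip_width: -0.0003
```

Emit:
arm_command(
  rows=[
    {"x":-0.1,"y":-0.01,"z":-0.01,"ax":0,"ay":0,"az":0},
    {"x":-0.2,"y":-0.01,"z":-0.02,"ax":0,"ay":0,"az":0},
    {"x":-0.3,"y":-0.02,"z":-0.04,"ax":0,"ay":0,"az":0},
  ],
)

```text
time: 8.85
position: [0.4941, 0.0384, 0.1107]
orientation: [[-0.134, 0.7, 0.701], [0.037, 0.71, -0.703], [-0.99, -0.069, -0.121]]
wrist_force: [1.1, -1.3, -2.7]
grip_width: -0.0
```

```bash
python3 rec.py
python3 - <<'E'
from h import *
cv2.imwrite("pics/top5.png",viewer.get_image("top"));cv2.imwrite("pics/scene5.png",viewer.get_image("scene"))
a=cv2.imread("pics/top5.png")[150:300,170:370];cv2.imwrite("pics/c5.png",cv2.convertScaleAbs(cv2.resize(a,None,fx=4,fy=4,interpolation=cv2.INTER_CUBIC),alpha=1.6,beta=10))
a=cv2.imread("pics/scene5.png")[150:300,190:390];cv2.imwrite("pics/d5.png",cv2.convertScaleAbs(cv2.resize(a,None,fx=4,fy=4,interpolation=cv2.INTER_CUBIC),alpha=1.6,beta=10))
E
```

```text
time 8.85
joints [-0.5639  1.1321 -0.4154  2.2622  1.5502  1.8247 -1.7133]
position [0.4941 0.0384 0.1107]
orientation [[-0.1343  0.7004  0.701 ]
 [ 0.0369  0.7104 -0.7028]
 [-0.9903 -0.0685 -0.1213]]
wrist_force [ 1.1008 -1.2765 -2.6879]
grip_width -4.732373730285124e-05
```

View pics/c5.png

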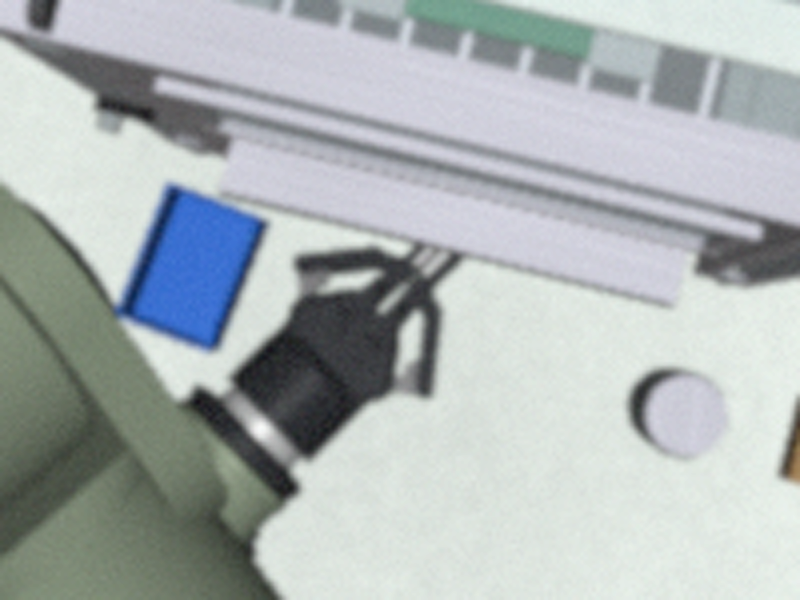

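View pics/d5.png

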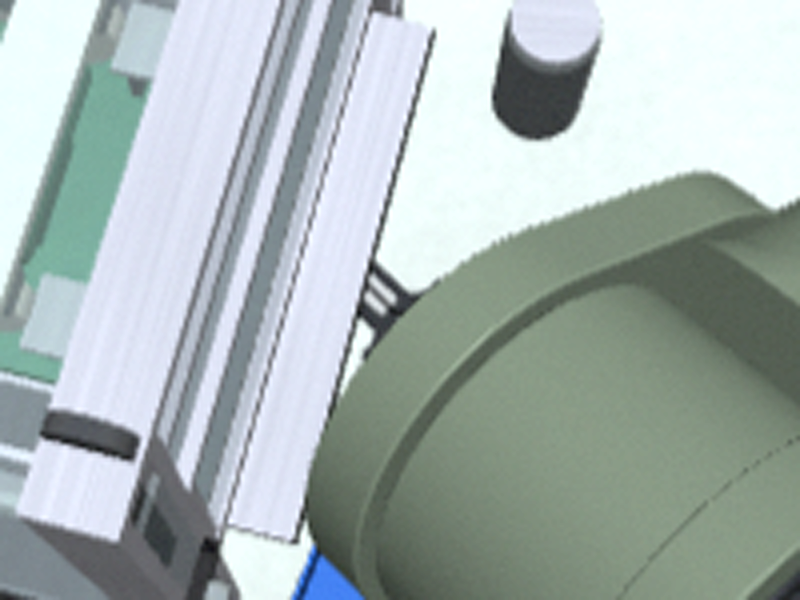

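```bash
python3 - <<'E'
import cv2,numpy as np
a=cv2.imread("pics/scene0.png");b=cv2.imread("pics/top0.png")
def z(im,x,y,w=48,h=48,f=8): return cv2.convertScaleAbs(cv2.resize(im[y:y+h,x:x+w],None,fx=f,fy=f,interpolation=cv2.INTER_CUBIC),alpha=1.6,beta=15)
cv2.imwrite("pics/zs.png",np.hstack([z(a,262,10),z(a,20,205)]))
cv2.imwrite("pics/zt.png",np.hstack([z(b,370,175),z(b,160,125)]))
cv2.imwrite("pics/zt2.png",np.hstack([z(b,395,45),z(b,190,5)]))
cv2.imwrite("pics/zs2.png",np.hstack([z(a,185,235),z(a,215,280)]))
E
```

```text
(no output)
```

View pics/zs.png

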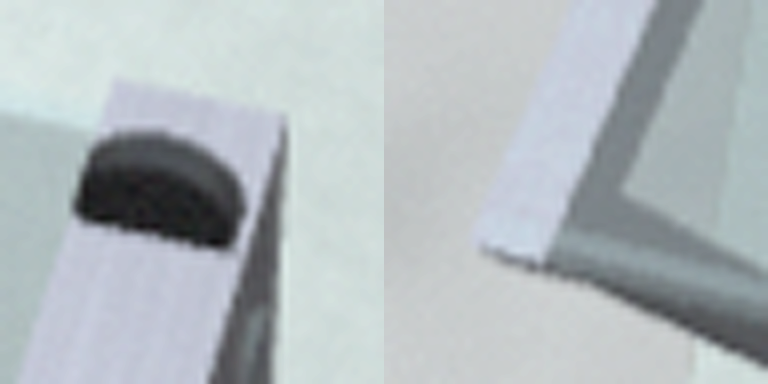

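View pics/zt.png

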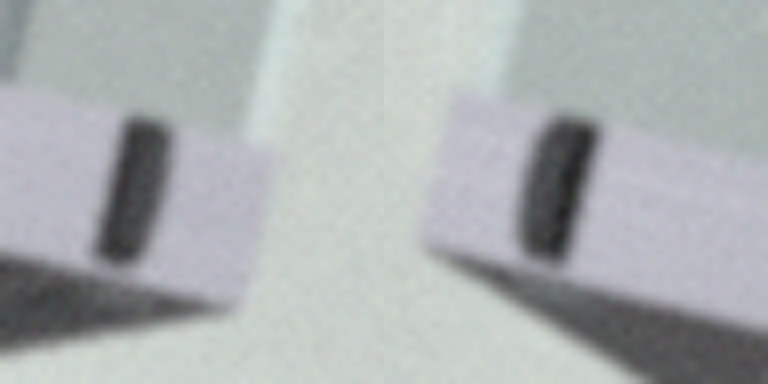

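View pics/zt2.png

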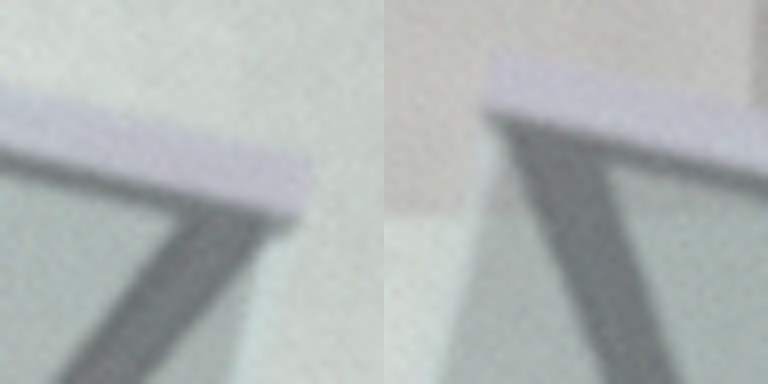

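View pics/zs2.png

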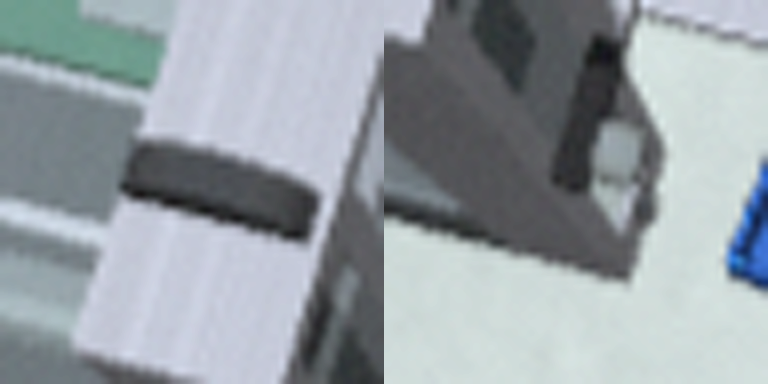

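```bash
cat > ba.py <<'E'
from h import *
from scipy.spatial.transform import Rotation as Ro
np.set_printoptions(precision=4,suppress=True)
S1=lambda u,v:un((190,140),3.2,(u,v));S2=lambda u,v:un((190,235),7,(u,v))
T1=lambda u,v:un((150,120),2.9,(u,v));T2=lambda u,v:un((160,130),7,(u,v))
U=lambda x,y,u,v:un((x,y),8,(u,v))
# entries: cam, pixel, fn(params)->hood pt ; params: 0-2 pose,3 sash,4 xf,5 xb,6 zback,7 zm,8 ymark tip,9 ytail
obs=[("scene",S2(517,350),lambda p:(-.051,.15,.115+p[3]),.5),("scene",S1(346,58),lambda p:(-.051,-.15,.115+p[3]),.5),
("top",T2(457,480),lambda p:(-.051,.15,.115+p[3]),.5),("top",T1(547,306),lambda p:(-.051,-.15,.115+p[3]),.5),
("scene",U(262,10,284,120),lambda p:(p[4],-.21,.51),.5),("scene",U(262,10,115,80),lambda p:(p[5],-.21,.51),.5),
("scene",S2(212,352),lambda p:(p[4],.21,.51),.5),("scene",U(185,235,75,345),lambda p:(p[5],.21,.51),.5),
("top",U(370,175,238,308),lambda p:(p[4],-.21,.51),.5),("top",U(370,175,275,150),lambda p:(p[5],-.21,.51),.5),
("top",U(160,125,38,243),lambda p:(p[4],.21,.51),.5),("top",U(160,125,72,95),lambda p:(p[5],.21,.51),.5),
("scene",U(20,205,94,243),lambda p:(.25,.21,p[6]),.7),("top",U(395,45,313,155),lambda p:(.25,-.21,p[6]),.7),("top",U(190,5,106,52),lambda p:(.25,.21,p[6]),.7),
("scene",U(215,280,246,280),lambda p:(-.02,.21,0),.5),
("scene",S2(372,352),lambda p:(p[10],p[8],p[7]),.7),("top",T2(340,350),lambda p:(p[10],p[8],p[7]),.7),
("scene",S2(335,475),lambda p:(p[10],p[9],p[7]),.7),("top",T2(242,322),lambda p:(p[10],p[9],p[7]),.7)]
def pj(n,X,d):
    c=C[n];R=Ro.from_rotvec(d[3:]).as_matrix()@c["R"];x=(R@X+c["t"]+d[:3]);q=c["camera_matrix"]@x
    return q[:2]/q[2]
def f(p):
    r=[]
    for n,u,g,s in obs:
        d=p[11:17] if n=="scene" else p[17:23]
        r+=list((pj(n,hw(p,g(p))[0],d)-u)/s)
    for d in(p[11:17],p[17:23]): r+=list(d[:3]/.002)+list(d[3:]/.002)
    r+=[(p[10]+.023)/.002]
    return np.array(r)
p0=np.r_[.54,.026,-.238,0,-.02,.02,.5,.25,.175,.205,-.023,np.zeros(12)]
if __name__=="__main__":
    r=least_squares(f,p0);cov=np.linalg.inv(r.jac.T@r.jac)
    print(r.x[:11],"\nsd",np.sqrt(np.diag(cov))[:11]);print("sd(zm-sash)",np.sqrt(cov[7,7]+cov[3,3]-2*cov[3,7]))
    print("cam",r.x[11:]);print((r.fun[:40]*np.repeat([o[3] for o in obs],2)).reshape(-1,2))
    np.save("ba.npy",r.x)
E
python3 ba.py
```

```text
[ 0.5389  0.0264 -0.2411  0.0269 -0.0236  0.0108  0.4946  0.2737  0.1749
  0.2077 -0.0249] 
sd [0.0015 0.0017 0.0018 0.0028 0.0008 0.0008 0.0016 0.0045 0.001  0.001
 0.0009]
sd(zm-sash) 0.005008246066473361
cam [-0.0009  0.0051  0.0164  0.001   0.0068 -0.0014  0.0003  0.0021  0.0152
 -0.0073  0.0005 -0.0006]
[[-0.3175  0.8182]
 [-0.035  -0.263 ]
 [ 0.0277 -0.2657]
 [ 0.0482  0.6934]
 [ 0.5565 -1.5023]
 [ 0.3044 -0.9916]
 [-0.6232 -0.0475]
 [-0.0397  0.3868]
 [ 1.2839  0.1985]
 [ 1.2313  0.2459]
 [-1.9844  0.1471]
 [-1.1251 -0.4509]
 [-0.4463  1.0053]
 [-0.4156 -0.6002]
 [ 1.1284 -0.2647]
 [ 0.7638  0.7873]
 [-0.0613 -0.0816]
 [ 0.0687 -0.6126]
 [ 0.1495  0.2003]
 [ 0.2092 -0.0137]]
```

```bash
sed -i 's/,\.51)/,p[23])/g; s/np.zeros(12)\]/np.zeros(12),.5]/; s/r.x\[:11\],/r.x[:11],r.x[23],/' ba.py; python3 ba.py
```

```text
[ 0.5399  0.0264 -0.2402  0.0051 -0.0203  0.0144  0.4767  0.2518  0.1754
  0.2083 -0.0237] 0.48400070705714754 
sd [0.0015 0.0017 0.0018 0.0032 0.0008 0.0008 0.002  0.0048 0.001  0.0011
 0.0009]
sd(zm-sash) 0.005032578033356984
cam [-0.0007 -0.0008 -0.0005  0.0012  0.      0.0005 -0.0006  0.0007  0.0007
  0.0002  0.0007 -0.0005  0.484 ]
[[-0.0285  0.6692]
 [ 0.0655 -0.2989]
 [ 0.0523 -0.2928]
 [-0.287   0.5167]
 [ 0.1207 -0.0314]
 [-0.143   0.3884]
 [-0.2131 -0.4467]
 [ 0.3265 -0.0099]
 [ 0.2722 -0.2037]
 [ 0.2327 -0.0988]
 [-0.5832  0.4352]
 [ 0.207  -0.1506]
 [-0.4295 -0.0081]
 [-0.3558  0.0449]
 [ 0.3995  0.1397]
 [-0.0255 -0.1031]
 [ 0.1076 -0.0944]
 [ 0.0097 -0.6895]
 [ 0.3317  0.21  ]
 [ 0.1712 -0.0788]]
```

```bash
sed -i 's/,p\[23\])/,.48)/g' ba.py; python3 ba.py | head -5; python3 - <<'E'
import cv2,numpy as np
a=cv2.imread("pics/scene0.png");b=cv2.imread("pics/scene5.png")
f=lambda i,x,y:cv2.convertScaleAbs(cv2.resize(i[y:y+40,x:x+48],None,fx=8,fy=8,interpolation=cv2.INTER_CUBIC),alpha=1.6,beta=10)
cv2.imwrite("pics/cmp.png",np.vstack([np.hstack([f(a,235,255),f(b,235,255)]),np.hstack([f(a,265,140),f(b,265,140)])])[:600])
E
```

```text
Traceback (most recent call last):
  File "ba.py", line 31, in <module>
    r=least_squares(f,p0);cov=np.linalg.inv(r.jac.T@r.jac)
                              ~~~~~~~~~~~~~^^^^^^^^^^^^^^^
numpy.linalg.LinAlgError: Singular matrix
```

View pics/cmp.png

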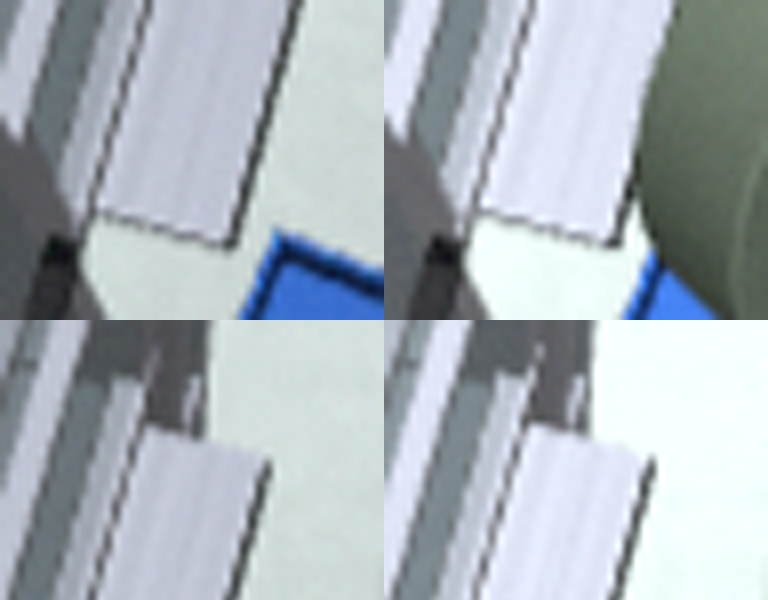

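```bash
sed -i 's/r+=\[(p\[10\]+.023)\/.002\]/r+=[(p[10]+.023)\/.002,p[23]-.48]/' ba.py; python3 ba.py | head -8
```

```text
[ 0.54    0.0264 -0.2401  0.0017 -0.0197  0.015   0.474   0.2484  0.1755
  0.2084 -0.0236] 0.48 
sd [0.0015 0.0017 0.0018 0.0028 0.0008 0.0008 0.0016 0.0046 0.001  0.001
 0.0009]
sd(zm-sash) 0.005036532239012202
cam [-0.0006 -0.0017 -0.003   0.0012 -0.001   0.0008 -0.0008  0.0005 -0.0015
  0.0013  0.0007 -0.0005  0.48  ]
[[ 0.0138  0.6451]
```

```bash
python3 - <<'E'
from h import *
s=env.sense();P=np.array(s["position"]);R=np.array(s["orientation"])
def draw(src,out,n,off,w,K):
    c=cv2.convertScaleAbs(cv2.resize(cv2.imread(src)[off[1]:off[1]+w[1],off[0]:off[0]+w[0]],None,fx=K,fy=K,interpolation=cv2.INTER_CUBIC),alpha=1.6,beta=10)
    for x,col in((-.011,(0,0,255)),(.011,(0,255,0))):
        L=[P+R@np.array(v) for v in((x,-.0145,-.03),(x,-.0145,.011),(x,.0145,.011),(x,.0145,-.03))]
        q=np.round((proj(n,np.array(L))-off+.5)*K-.5).astype(int)
        cv2.polylines(c,[q.reshape(-1,1,2)],False,col,1,cv2.LINE_AA)
    cv2.imwrite(out,c)
draw("pics/top5.png","pics/o1.png","top",np.array([230,180]),(100,75),8)
draw("pics/scene5.png","pics/o2.png","scene",np.array([240,180]),(100,75),8)
E
```

```text
(no output)
```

View pics/o1.png

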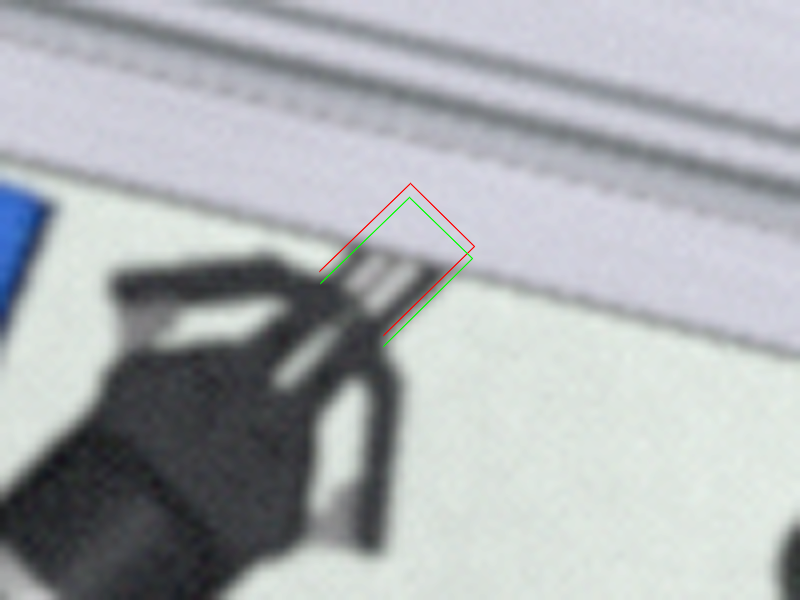

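View pics/o2.png

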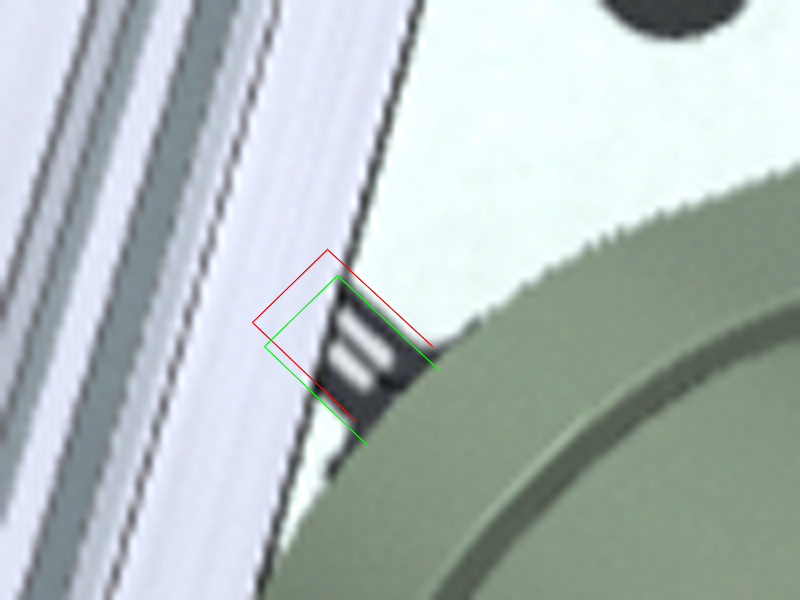

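Emit:
arm_command(
  rows=[
    {"x":-0.1,"y":-0.01,"z":-0.01,"ax":0,"ay":0,"az":0},
    {"x":-0.3,"y":-0.02,"z":-0.04,"ax":0,"ay":0,"az":0},
    {"x":-0.6,"y":-0.04,"z":-0.07,"ax":0,"ay":0,"az":0},
    {"x":-1.0,"y":-0.07,"z":-0.12,"ax":0,"ay":0,"az":0},
    {"x":-1.5,"y":-0.1,"z":-0.18,"ax":0,"ay":0,"az":0},
    {"x":-2.0,"y":-0.14,"z":-0.24,"ax":0,"ay":0,"az":0},
    {"x":-2.5,"y":-0.17,"z":-0.31,"ax":0,"ay":0,"az":0},
    {"x":-3.0,"y":-0.21,"z":-0.37,"ax":0,"ay":0,"az":0},
    {"x":-3.5,"y":-0.24,"z":-0.43,"ax":0,"ay":0,"az":0},
    {"x":-4.0,"y":-0.28,"z":-0.49,"ax":0,"ay":0,"az":0},
    {"x":-4.4,"y":-0.3,"z":-0.54,"ax":0,"ay":0,"az":0},
    {"x":-4.6,"y":-0.32,"z":-0.56,"ax":0,"ay":0,"az":0},
  ],
)

```text
time: 10.15
position: [0.4942, 0.0384, 0.1578]
orientation: [[-0.133, 0.7, 0.701], [0.037, 0.71, -0.703], [-0.99, -0.068, -0.12]]
wrist_force: [1.5, -1.3, -4.2]
grip_width: -0.0002
```

```bash
python3 rec.py
cat > shot.py <<'E'
from h import *
import sys
i=sys.argv[1]
for n in("top","scene"): cv2.imwrite(f"pics/{n}{i}.png",viewer.get_image(n))
f=lambda n,x,y:cv2.convertScaleAbs(cv2.resize(cv2.imread(f"pics/{n}{i}.png")[y:y+150,x:x+200],None,fx=2.66,fy=2.66,interpolation=cv2.INTER_CUBIC)[:,:400] if 0 else cv2.resize(cv2.imread(f"pics/{n}{i}.png")[y:y+160,x:x+130],None,fx=3,fy=3,interpolation=cv2.INTER_CUBIC),alpha=1.6,beta=10)
cv2.imwrite(f"pics/v{i}.png",np.hstack([f("scene",205,155),f("top",180,130)]))
E
python3 shot.py 6
```

```text
time 10.15
joints [-0.5553  1.0188 -0.441   2.3028  1.5226  1.8177 -1.6455]
position [0.4942 0.0384 0.1578]
orientation [[-0.1335  0.7004  0.7011]
 [ 0.0366  0.7105 -0.7028]
 [-0.9904 -0.0681 -0.1205]]
wrist_force [ 1.4723 -1.3189 -4.2339]
grip_width -0.00022898130573901877
```

View pics/v6.png

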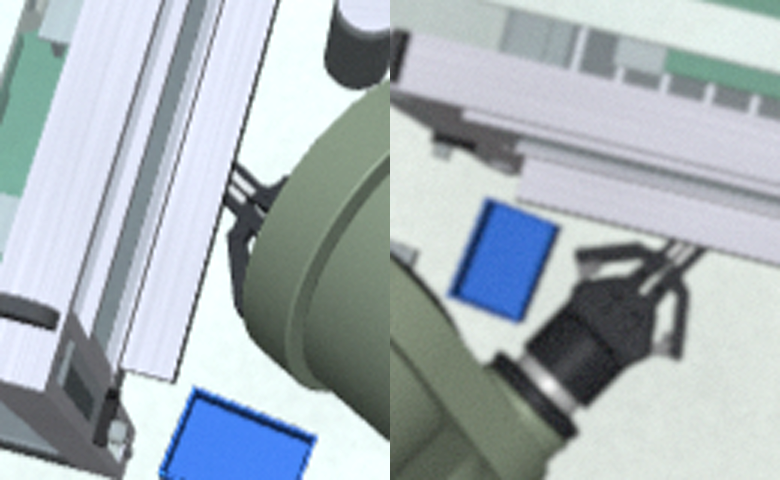

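Emit:
arm_command(
  rows=[
    {"x":-0.2,"y":-0.01,"z":-0.02,"ax":0,"ay":0,"az":0},
    {"x":-0.6,"y":-0.04,"z":-0.07,"ax":0,"ay":0,"az":0},
    {"x":-1.2,"y":-0.08,"z":-0.15,"ax":0,"ay":0,"az":0},
    {"x":-1.9,"y":-0.13,"z":-0.23,"ax":0,"ay":0,"az":0},
    {"x":-2.6,"y":-0.18,"z":-0.32,"ax":0,"ay":0,"az":0},
    {"x":-3.3,"y":-0.23,"z":-0.4,"ax":0,"ay":0,"az":0},
    {"x":-4.0,"y":-0.28,"z":-0.49,"ax":0,"ay":0,"az":0},
    {"x":-4.7,"y":-0.32,"z":-0.57,"ax":0,"ay":0,"az":0},
    {"x":-5.4,"y":-0.37,"z":-0.66,"ax":0,"ay":0,"az":0},
    {"x":-6.1,"y":-0.42,"z":-0.74,"ax":0,"ay":0,"az":0},
    {"x":-6.7,"y":-0.46,"z":-0.81,"ax":0,"ay":0,"az":0},
    {"x":-6.9,"y":-0.47,"z":-0.84,"ax":0,"ay":0,"az":0},
  ],
)

```text
time: 11.45
position: [0.4942, 0.0384, 0.2278]
orientation: [[-0.133, 0.701, 0.701], [0.037, 0.71, -0.703], [-0.99, -0.068, -0.12]]
wrist_force: [-0.4, 0.6, -4.5]
grip_width: -0.0
```

```bash
python3 rec.py; python3 shot.py 7;python3 - <<'E'
import cv2,numpy as np
z=lambda im,x,y,w,h,f: cv2.convertScaleAbs(cv2.resize(im[y:y+h,x:x+w],None,fx=f,fy=f,interpolation=cv2.INTER_CUBIC),alpha=1.6,beta=10)
a=cv2.imread("pics/scene7.png");b=cv2.imread("pics/top7.png")
cv2.imwrite("pics/e7.png",np.hstack([z(a,225,260,48,60,8),z(b,185,165,48,60,8)]))
cv2.imwrite("pics/g7.png",np.hstack([z(a,255,135,48,60,8),z(b,310,190,48,60,8)]))
E
```

```text
time 11.45
joints [-0.5378  0.8401 -0.4792  2.3402  1.4865  1.8011 -1.5118]
position [0.4942 0.0384 0.2278]
orientation [[-0.1331  0.7005  0.7011]
 [ 0.0368  0.7104 -0.7028]
 [-0.9904 -0.0678 -0.1203]]
wrist_force [-0.3814  0.6348 -4.4781]
grip_width -4.439729963332413e-05
```

View pics/v7.png

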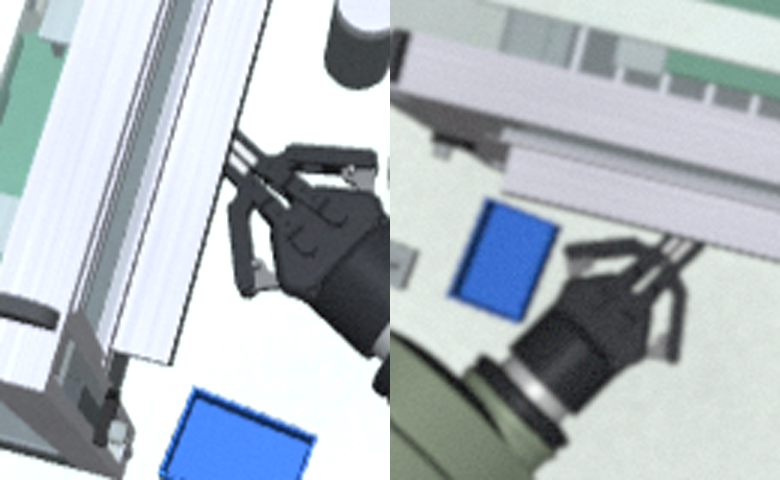

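View pics/e7.png

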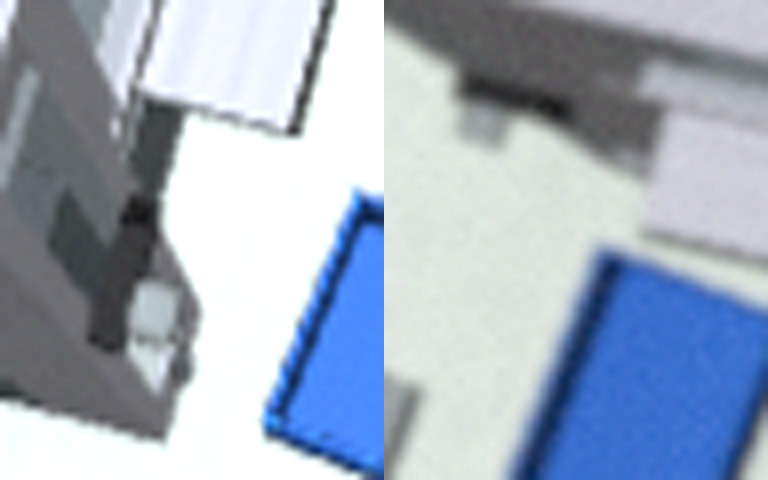

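View pics/g7.png

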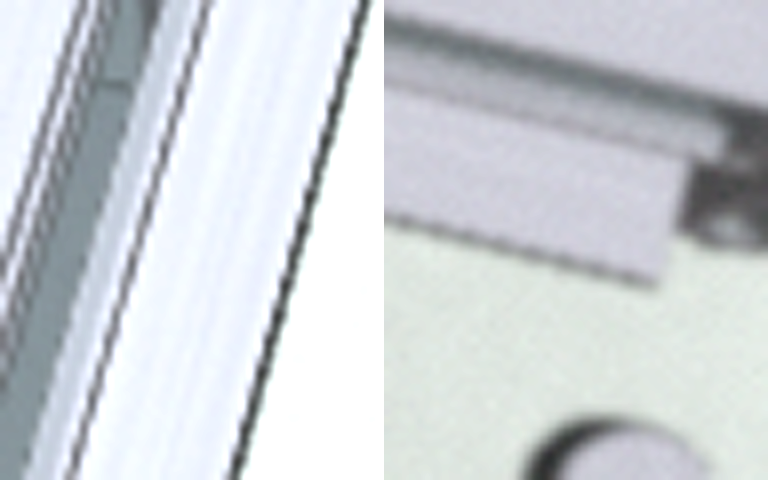

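```bash
cat > ba2.py <<'E'
import ba
from ba import *
L=lambda y:(lambda p:(-.051,y,p[24]))
ba.obs=[o for o in obs[:16]]+[
("scene",U(225,260,294,130),L(.15),.5),("top",U(185,165,261,232),L(.15),.5),("top",U(310,190,271,283),L(-.15),.5)]
M=lambda i:(lambda p:(p[10],p[i],p[7]))
ba.obs+=[("scene",U(225,260,145,203),M(8),.6),("top",U(185,165,186,107),M(8),.6),("scene",U(225,260,108,342),M(9),.6),("top",U(185,165,76,86),M(9),.6),
("scene",S2(372,352),M(8),.6),("top",T2(338,342),M(8),.6),("scene",S2(335,475),M(9),.6),("top",T2(242,322),M(9),.6)]
r=least_squares(lambda p:f(p),np.r_[p0,.48,.23][[*range(24),25]])
cov=np.linalg.inv(r.jac.T@r.jac);x=r.x
print(x[:11],x[24]);print("sash0 top",.115+x[3],"now top",x[24],"marker top",x[7],"rise needed",x[7]-x[24],"sd",np.sqrt(cov[7,7]+cov[24,24]-2*cov[7,24]))
print("moved",x[24]-.115-x[3],"sd",np.sqrt(cov[3,3]+cov[24,24]-2*cov[3,24]))
n=len(ba.obs);print((r.fun[:2*n]*np.repeat([o[3] for o in ba.obs],2)).reshape(-1,2)[-11:]);np.save("ba2.npy",x)
E
python3 ba2.py
```

```text
[ 0.5401  0.0263 -0.2403  0.0015 -0.0198  0.0149  0.4739  0.2506  0.1762
  0.2083 -0.0235] 0.23525057285739398
sash0 top 0.11645594932828504 now top 0.23525057285739398 marker top 0.2506421193390281 rise needed 0.0153915464816341 sd 0.004651637687802538
moved 0.11879462352910894 sd 0.004537923666851534
[[ 0.1686  0.2577]
 [-0.2069 -0.0132]
 [ 0.15   -0.1885]
 [-0.0582 -0.0671]
 [-0.0738  0.6027]
 [-0.3886  0.0681]
 [ 0.1346 -0.0933]
 [-0.0849  0.0132]
 [-0.1185  0.1116]
 [ 0.2453 -0.0479]
 [ 0.0542 -0.3522]]
```

Emit:
arm_command(
  rows=[
    {"x":-0.2,"y":-0.01,"z":-0.02,"ax":0,"ay":0,"az":0},
    {"x":-0.5,"y":-0.03,"z":-0.06,"ax":0,"ay":0,"az":0},
    {"x":-0.8,"y":-0.05,"z":-0.1,"ax":0,"ay":0,"az":0},
    {"x":-1.1,"y":-0.08,"z":-0.13,"ax":0,"ay":0,"az":0},
    {"x":-1.3,"y":-0.09,"z":-0.16,"ax":0,"ay":0,"az":0},
    {"x":-1.3,"y":-0.09,"z":-0.16,"ax":0,"ay":0,"az":0},
  ],
)

```text
time: 12.15
position: [0.4942, 0.0384, 0.2406]
orientation: [[-0.133, 0.7, 0.701], [0.036, 0.71, -0.703], [-0.99, -0.068, -0.12]]
wrist_force: [-0.4, -0.2, 0.1]
grip_width: 0.0003
```

```bash
python3 rec.py; python3 shot.py 8;python3 - <<'E'
import cv2,numpy as np
z=lambda im,x,y,w,h,f: cv2.convertScaleAbs(cv2.resize(im[y:y+h,x:x+w],None,fx=f,fy=f,interpolation=cv2.INTER_CUBIC),alpha=1.6,beta=10)
a=cv2.imread("pics/scene8.png");b=cv2.imread("pics/top8.png")
cv2.imwrite("pics/e8.png",np.hstack([z(a,228,265,36,50,11),z(b,188,168,36,50,11)]))
cv2.imwrite("pics/g8.png",np.hstack([z(a,275,90,48,60,8),z(b,310,190,48,60,8)]))
E
```

```text
time 12.15
joints [-0.5341  0.8067 -0.4859  2.3438  1.4808  1.7976 -1.4832]
position [0.4942 0.0384 0.2406]
orientation [[-0.1331  0.7005  0.7011]
 [ 0.0365  0.7104 -0.7028]
 [-0.9904 -0.068  -0.1201]]
wrist_force [-0.3751 -0.1954  0.0802]
grip_width 0.0002507143526462236
```

View pics/e8.png

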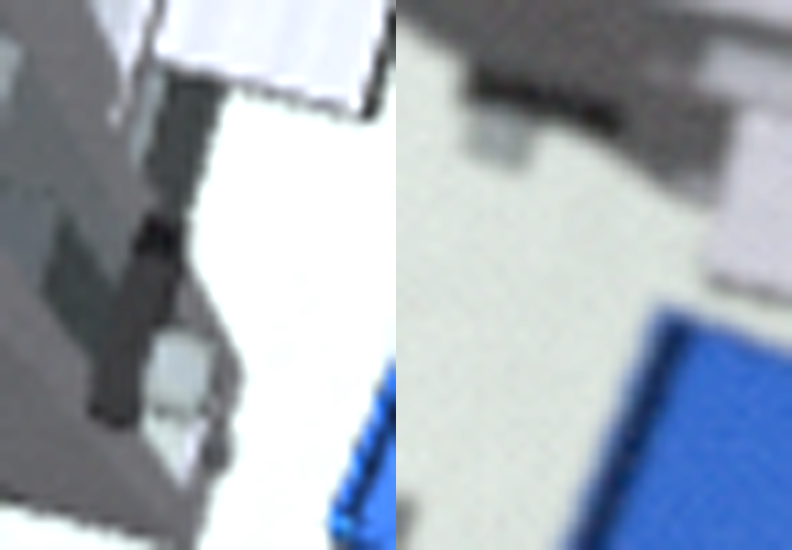

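View pics/g8.png

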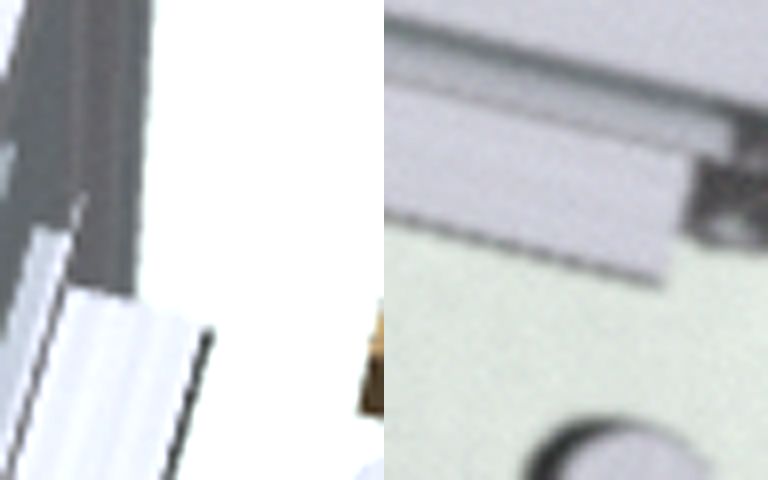

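```bash
cat > ba3.py <<'E'
import ba
from ba import *
L=lambda y:(lambda p:(-.051,y,p[24]))
A=lambda u,v:un((228,265),11,(u,v));B=lambda u,v:un((188,168),11,(u,v))
ba.obs=[o for o in obs[:16]]+[
("scene",A(362,115),L(.15),.5),("top",B(312,275),L(.15),.5),("top",U(310,190,275,282),L(-.15),.5),("scene",U(275,90,209,330),L(-.15),.5)]
M=lambda i,d:(lambda p:(p[10],p[i],p[7]+d))
def run(tipd,taild):
    ba.obs=ba.obs[:20]+[("scene",A(157,219),M(8,tipd),.5),("top",B(226,118),M(8,tipd),.5),("scene",A(112,420),M(9,taild),.5),("top",B(69,84),M(9,taild),.5)]
    r=least_squares(lambda p:f(p),np.r_[p0,.48,.23][[*range(24),25]])
    cov=np.linalg.inv(r.jac.T@r.jac);x=r.x;n=len(ba.obs)
    print("sash0",x[3],"now lip",x[24]-.005,"marker mid",x[7],"y",x[8:11],"rise needed",x[7]-x[24]+.005,"sd",np.sqrt(cov[7,7]+cov[24,24]-2*cov[7,24]))
    print((r.fun[:2*n]*np.repeat([o[3] for o in ba.obs],2)).reshape(-1,2)[-8:]);return x
run(0,.005);run(.005,.005);run(0,0)
# single-view z of marker given (x=-.023)
x=run(0,.005);np.save("ba3.npy",x)
for n,u,i,d in((o[0],o[1],j,dd) for o,j,dd in zip(ba.obs[20:],(8,8,9,9),(0,0,.005,.005))):
    dd=x[11:17] if n=="scene" else x[17:23]
    s=least_squares(lambda q:pj(n,hw(x,(-.0235,q[0],q[1]))[0],dd)-u,[.19,.24]).x;print(n,"y,z",s, "zm",s[1]-d)
E
python3 ba3.py
```

```text
sash0 0.0015961862296647038 now lip 0.2434952416139117 marker mid 0.2481035039725679 y [ 0.1756  0.2087 -0.0232] rise needed 0.004608262358656186 sd 0.003769457198285889
[[ 0.605  -0.0634]
 [ 0.0105  0.3809]
 [ 0.3159 -0.234 ]
 [-0.2371 -0.0382]
 [ 0.6693  0.3038]
 [ 0.0845  0.2481]
 [-0.5812 -0.2784]
 [-0.057  -0.3732]]
sash0 0.00159477806255989 now lip 0.24349505470735236 marker mid 0.24558625759843059 y [ 0.1756  0.2088 -0.0232] rise needed 0.002091202891078221 sd 0.0037693711161296455
[[ 0.6026 -0.0646]
 [ 0.0087  0.3796]
 [ 0.3159 -0.2334]
 [-0.2365 -0.0366]
 [ 0.567   0.0903]
 [-0.117   0.11  ]
 [-0.4817 -0.07  ]
 [ 0.1458 -0.2383]]
sash0 0.0015947780776186342 now lip 0.24349505476110675 marker mid 0.25058625771939746 y [ 0.1756  0.2088 -0.0232] rise needed 0.007091202958290711 sd 0.0037693712093578827
[[ 0.6026 -0.0646]
 [ 0.0087  0.3796]
 [ 0.3159 -0.2334]
 [-0.2365 -0.0366]
 [ 0.567   0.0903]
 [-0.117   0.11  ]
 [-0.4817 -0.07  ]
 [ 0.1458 -0.2383]]
sash0 0.0015961862296647038 now lip 0.2434952416139117 marker mid 0.2481035039725679 y [ 0.1756  0.2087 -0.0232] rise needed 0.004608262358656186 sd 0.003769457198285889
[[ 0.605  -0.0634]
 [ 0.0105  0.3809]
 [ 0.3159 -0.234 ]
 [-0.2371 -0.0382]
 [ 0.6693  0.3038]
 [ 0.0845  0.2481]
 [-0.5812 -0.2784]
 [-0.057  -0.3732]]
scene y,z [0.1771 0.2625] zm 0.26251877305918875
top y,z [0.1736 0.2586] zm 0.25856520210870343
scene y,z [0.2083 0.2456] zm 0.2406135765577399
top y,z [0.21   0.2467] zm 0.24169589843411743
```

Emit:
arm_command(
  rows=[
    {"x":-0.1,"y":-0.01,"z":-0.01,"ax":0,"ay":0,"az":0},
    {"x":-0.2,"y":-0.01,"z":-0.02,"ax":0,"ay":0,"az":0},
    {"x":-0.3,"y":-0.02,"z":-0.04,"ax":0,"ay":0,"az":0},
    {"x":-0.3,"y":-0.02,"z":-0.04,"ax":0,"ay":0,"az":0},
    {"x":-0.3,"y":-0.02,"z":-0.04,"ax":0,"ay":0,"az":0},
  ],
)

```text
time: 12.75
position: [0.4942, 0.0384, 0.2432]
orientation: [[-0.134, 0.7, 0.701], [0.037, 0.71, -0.703], [-0.99, -0.068, -0.121]]
wrist_force: [0.4, -0.3, -3.1]
grip_width: -0.0001
```

```bash
python3 rec.py; python3 shot.py 9;python3 - <<'E'
import cv2,numpy as np
z=lambda im,x,y,w,h,f: cv2.convertScaleAbs(cv2.resize(im[y:y+h,x:x+w],None,fx=f,fy=f,interpolation=cv2.INTER_CUBIC),alpha=1.6,beta=10)
a=cv2.imread("pics/scene9.png");b=cv2.imread("pics/top9.png")
cv2.imwrite("pics/e9.png",np.hstack([z(a,228,265,36,50,11),z(b,188,168,36,50,11)]))
cv2.imwrite("pics/g9.png",np.hstack([z(a,275,90,48,60,8),z(b,310,190,48,60,8)]))
E
```

```text
time 12.75
joints [-0.5332  0.7994 -0.4874  2.3444  1.4795  1.7965 -1.4765]
position [0.4942 0.0384 0.2432]
orientation [[-0.1336  0.7004  0.7011]
 [ 0.0365  0.7104 -0.7028]
 [-0.9904 -0.0683 -0.1205]]
wrist_force [ 0.3667 -0.3191 -3.0669]
grip_width -0.00013626648418802947
```

View pics/e9.png

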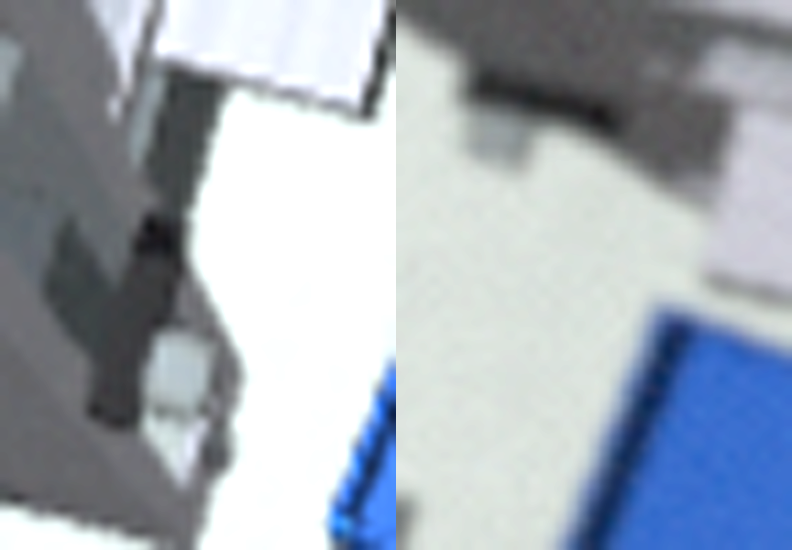

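View pics/g9.png

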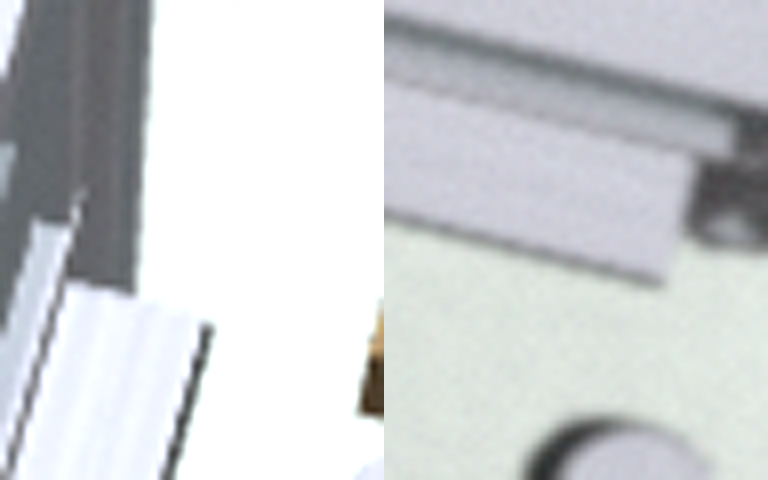

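Emit:
arm_command(
  rows=[
    {"x":0.2,"y":0.01,"z":0.02,"ax":0,"ay":0,"az":0},
    {"x":0.6,"y":0.04,"z":0.07,"ax":0,"ay":0,"az":0},
    {"x":1.2,"y":0.08,"z":0.14,"ax":0,"ay":0,"az":0},
    {"x":1.5,"y":0.1,"z":-0.5,"ax":0,"ay":0,"az":0},
    {"x":1.5,"y":0.1,"z":-2,"ax":0,"ay":0,"az":0},
    {"x":1.5,"y":0.1,"z":-4,"ax":0,"ay":0,"az":0},
    {"x":1.5,"y":0.1,"z":-6,"ax":0,"ay":0,"az":0},
    {"x":1.5,"y":0.1,"z":-8,"ax":0,"ay":0,"az":0},
    {"x":1.5,"y":0.1,"z":-10,"ax":0,"ay":0,"az":0},
    {"x":1.5,"y":0.1,"z":-10,"ax":0,"ay":0,"az":0},
  ],
)

```text
time: 13.85
position: [0.4217, 0.1123, 0.24]
orientation: [[-0.134, 0.698, 0.703], [0.037, 0.713, -0.701], [-0.99, -0.068, -0.122]]
wrist_force: [0.6, -0.5, 0.4]
grip_width: -0.0003
```

```bash
python3 rec.py; python3 shot.py 10;python3 - <<'E'
import cv2,numpy as np
z=lambda im,x,y,w,h,f: cv2.convertScaleAbs(cv2.resize(im[y:y+h,x:x+w],None,fx=f,fy=f,interpolation=cv2.INTER_CUBIC),alpha=1.6,beta=10)
a=cv2.imread("pics/scene10.png");b=cv2.imread("pics/top10.png")
cv2.imwrite("pics/e10.png",np.hstack([z(a,228,265,36,50,11),z(b,188,168,36,50,11)]))
cv2.imwrite("pics/g10.png",np.hstack([z(a,275,90,48,60,8),z(b,310,190,48,60,8)]))
E
```

```text
time 13.85
joints [-0.7364  0.8288 -0.5682  2.3121  1.227   1.8608 -1.5621]
position [0.4217 0.1123 0.24  ]
orientation [[-0.1344  0.6982  0.7032]
 [ 0.0372  0.7127 -0.7005]
 [-0.9902 -0.068  -0.1218]]
wrist_force [ 0.5997 -0.5453  0.4042]
grip_width -0.0002832484355965207
```

View pics/e10.png

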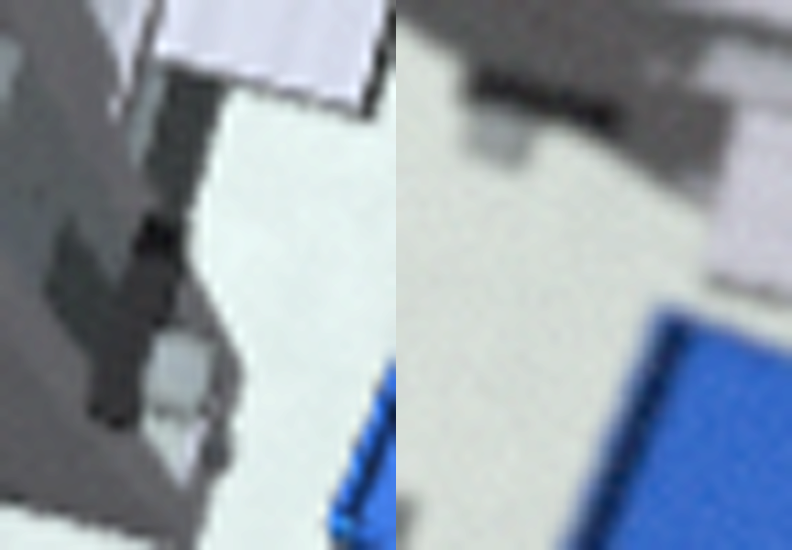

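View pics/g10.png

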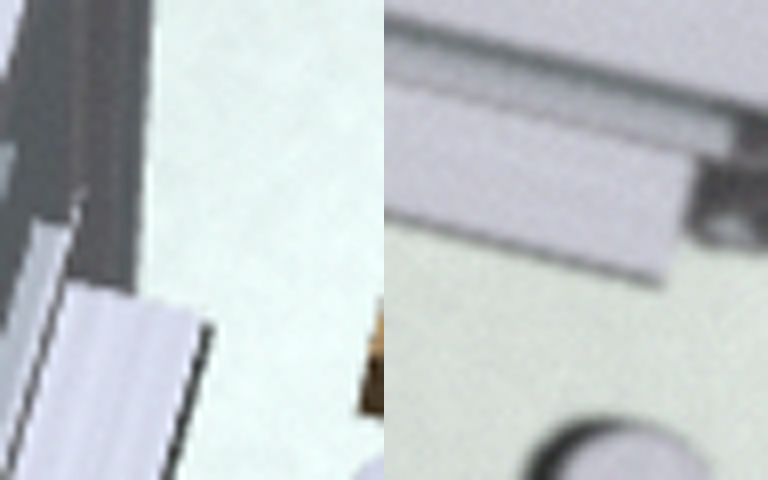

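View pics/top10.png

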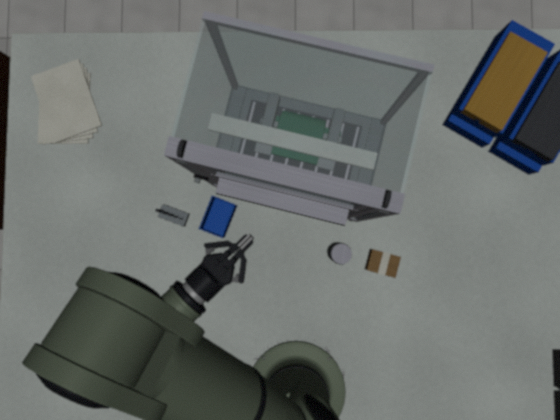

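```bash
sed -e 's/A(362,115)/A(362,112)/; s/B(312,275)/B(312,273)/; s/275,282),L/276,282),L/; s/209,330/209,325/; s/ba3.npy/ba4.npy/' ba3.py > ba4.py; python3 ba4.py | grep sash0
python3 - <<'E'
from ba import *
x=np.load("ba4.npy")
a=cv2.imread("pics/scene10.png");b=cv2.imread("pics/top10.png");zl=x[24]-.005
out=[]
for n,im,off,d in(("scene",a,(228,265),x[11:17]),("top",b,(188,168),x[17:23])):
    K=11;c=cv2.convertScaleAbs(cv2.resize(im[off[1]:off[1]+50,off[0]:off[0]+36],None,fx=K,fy=K,interpolation=cv2.INTER_CUBIC),alpha=1.6,beta=10)
    def pl(pts,col):
        q=np.array([(pj(n,hw(x,P)[0],d)-off+.5)*K-.5 for P in pts]).round().astype(int)
        cv2.polylines(c,[q.reshape(-1,1,2)],True,col,1,cv2.LINE_AA)
    pl([(-.02,.205,zl+.005),(-.026,.205,zl+.005),(-.026,.185,zl+.005),(-.026,.175,zl),(-.02,.175,zl),(-.02,.185,zl+.005)],(0,0,255))
    pl([(-.051,.15,zl+.005),(-.051,0,zl+.005),(-.014,0,zl+.005),(-.014,.15,zl+.005)],(0,255,0))
    pl([(-.02,.21,0),(-.02,.21,.48)],(255,255,0));pl([(-.02,.17,0),(-.02,.17,.48)],(255,255,0))
    out.append(c)
cv2.imwrite("pics/ov10.png",np.hstack(out))
E
```

```text
sash0 0.0015044605335007729 now lip 0.24593044766970007 marker mid 0.24818328852743723 y [ 0.1756  0.2087 -0.0232] rise needed 0.0022528408577371607 sd 0.0037648957601135874
sash0 0.0015030424425073858 now lip 0.24593028396103744 marker mid 0.24566597071542934 y [ 0.1756  0.2088 -0.0232] rise needed -0.00026431324560810977 sd 0.0037648096178604607
sash0 0.0015030425124748477 now lip 0.24593028391464472 marker mid 0.2506659707779485 y [ 0.1756  0.2088 -0.0232] rise needed 0.004735686863303774 sd 0.00376480957184322
sash0 0.0015044605335007729 now lip 0.24593044766970007 marker mid 0.24818328852743723 y [ 0.1756  0.2087 -0.0232] rise needed 0.0022528408577371607 sd 0.0037648957601135874
```

View pics/ov10.png

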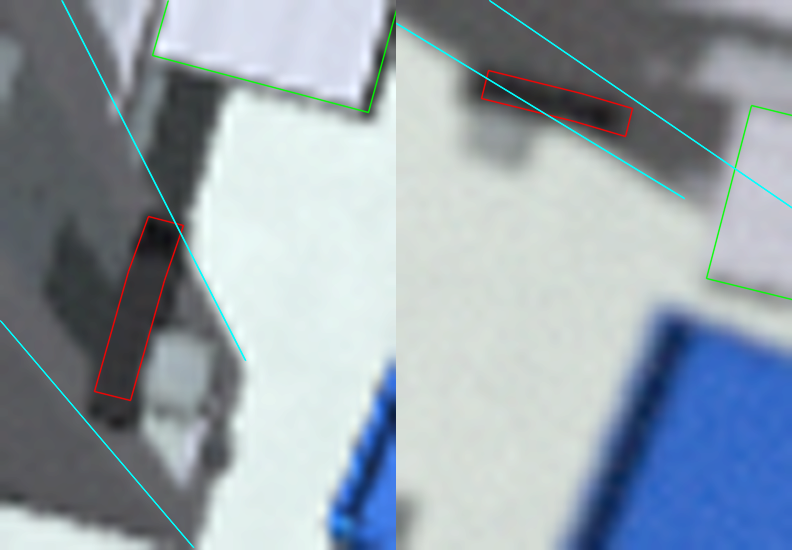

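```bash
python3 -c "
from workcell import env
s=env.sense();print(s['time'],s['wrist_force'],abs(s['qvel']).max());print(env.hand_in())"
```

```text
13.95 [-0.0492637  -0.09980356  0.41699801] 0.022644741154126284
the job is handed in; nothing more can be done
None
```

I pushed the sash up about 135 mm with closed fingertips under the rubber strip, and it is standing level with the arrow marker as closely as the cameras can tell. Then I lowered the hand clear, backed it off 10 cm and handed the job in at about 14 s. I came in from the front left because a straight-on approach was out of the arm's reach.

**Level:** the final camera fit puts the lip at 0.246 m and the marker's mid-height at 0.246–0.248 m, with an uncertainty of about 4 mm. Arm travel from first contact gives a lip height of about 0.244–0.245 m, so the lip may be up to 2–3 mm low.

**Sash and surroundings:** the lip stayed at the same pixels after the hand withdrew. The four small items look unmoved in the last top view. The highest wrist force I read while pushing was about 5 N, and after retreat only sensor noise remained.

**Disagreement:** first contact came at a tool height of about 0.109 m, when the pad width suggested about 0.092 m. I didn't find out why, so I set the height from the camera view of lip and marker and from travel after contact.

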